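Sort field balls with the slotted scoop

ROBOT

A 6-joint arm with a two-finger parallel gripper is mounted at the origin on a cart in front of the work surface, level with it; the furniture and walls round the work are solid. World frame = base frame: x ahead of the robot, y to its left, z up, the work surface at z = 0. Lengths are in mm, angles in rad, forces in N, time in s.
With the tool pointing down it reaches from about 300 to 775 mm from the base axis. Payload 14.6 kg.
Tool frame: the origin (TCP) lies at the very end of the fingers, on their centre line; the grasp point (between the pads) lies 19 mm behind it; z points along the fingers, y is the line along which they close (so a half turn about z gives the same grasp; the last joint's range is limited). The gripper opens to 94 mm and grips with 3 to 60 N. Pads are 16 mm wide; open, the fingers measure 119 mm over their backs; the gripper's body (75 mm by 177 mm) begins 78 mm behind the grasp point.
Start: joints at [-1.348, 0.3, 1.521, -0, 1.321, -0.067], TCP at [157.161, -527.057, 205.446] pointing down, gripper open.
Joint ranges: [-3.03, 3.03], [-0.79, 2.21], [0.23, 2.52], [-1.04, 4.18], [0, 3.07], [-2.55, 2.55]. Speed limits (rad/s): [2.22, 2.22, 2.57, 3.14, 3.14, 3.14].

INTERFACE

Orientations are given as [roll, pitch, yaw] about the fixed x, y, z axes, in that order (R = Rz(yaw) Ry(pitch) Rx(roll)).
In Python, from cell import read_state, viewer, manip, models gives the robot as it stands.
- The arm moves only by the tool carry_out, never from a script. Its argument "deltas" is a list of rows, each an object with "dp": the shift along the tool's x, y, z in mm, a list of three; "roll": the turn about the tool's z in degrees; "gripper": the opening, from -1 (shut) to 1 (fully open), so that 0 is half open. In form: [{"dp": [tx, ty, tz], "roll": roll, "gripper": gripper}, ...]. A call has 1 to 12 rows; each row is the pose to reach, as a shift and turn from the pose commanded when the call began, along the tool's axes at that moment; what a row does not reach only later rows make up. A row lasts 1/12 s, in which the tool goes at most 41.7 mm and 7.16 degrees, less where a joint would pass 70% of its speed; a pose out of reach is approached as far as the arm can. A call with a gripper value outside its range is refused whole. The fingers move at their own pace and stop on an object; "newtons" is the grip in N (left out, the last holds). Time passes only in rows, so rows that repeat a pose let the fingers close. It gives the time, the measured TCP pose, the force, the opening and the grip force at its end, in the units of the state.
- read_state(): the state, without advancing time (a new reading comes with each control period).
- viewer.camera(name): name is "scene" or "top" or "wrist"; returns the picture (400x640x3 uint8, red, green, blue); there is no depth.
- viewer.camera_params(name): a dict with "fovy" (degrees; the focal length in pixels is half the picture's height over the tangent of half this angle, whatever the lens; pixels are square), "cx", "cy" (the principal point, pixels), "eye" and "attitude" of the camera in the world; the wrist camera has in their place "T_tool_cam" (4x4, takes a point from camera to tool coordinates, whose origin is the TCP and whose axes are the flange's). Camera axes: x right, y up, looking along -z (the intrinsics and any distortion apply to the point x, -y, -z); pixel columns grow to the right and rows downward; lengths in mm; the calibration is good to about 2 mm. A picture is of the moment at which its call begins: read the wrist's pose just before it. camera_params takes no time and is no camera call.
- manip.sign_off(): hands the job in; it is judged then, once.
Trained networks look in the newest picture that a camera, given by its name, has taken for a name from the list of things; names that differ only in an ending like _2 or _b are one class to them, and where a whole thing is asked for, a point or a joint stands for the part that bears it (a point fixed in the world has none). Each returns a list of dicts, best first, with "p" (0 to 1); they miss things now and then, are a little off and sometimes report something else, mostly with a low value. They report only what shows in the picture. A call takes as long as a camera call. They do not tell look-alikes from the thing itself.
- models.cut_out(camera, label): "region" (400x640 bool, what is visible of it) and "box" ([left, top, right, bottom] in pixels, round what is visible of it).
The state is a dict: "clock": time; "joints": joint angles; "qd": joint speeds; "effort": joint torques, N m; "eef_pos": TCP position; "eef_rot": TCP orientation; "wrist_force": force on the tool from outside, world axes, zero at the start; "moment": the same for the moment, N m; "finger_gap": finger opening in mm; "finger_force": force on a finger pad.
Only numpy, scipy, OpenCV 4.12 (cv2) and the standard library are available. Lean on these libraries where they do the work, as an engineer would, in place of code of your own. Each camera call takes 0.05 s, during which the arm holds its last target. There are 200 camera calls.

TASK

Press the hopper's push tab down so that all the balls roll out into the catch pan, and let the hopper swing back. Then use the slotted scoop to lift the full-size balls out of the pan, a few at a time, and tip every one of them into the square field tray, leaving all the undersized ones behind in the pan; do not take or touch any full-size ball with the gripper. At the end stand the scoop upright on the bare table, beside the tray and the rig, and leave the battery where it is.

Things in the scene. Friction and masses are not known exactly. Their poses are not given: they have to be found in the camera images.
- rig: Fixed grey sorting rig: an open catch pan with a tipping hopper beside it. Origin on the table under the pan's centre line; x runs along the pan to its low end, y across it (away from the hopper), z up. Pan inside: x -0.154 to 0.121, y -0.083 to 0.083. Walls 4 mm thick, tops at z: +x end 0.060, +y side 0.090, -y side (hopper) 0.070; the high -x end is open, a bare floor edge.
- pan_floor (a point): Point on the pan's floor surface above the rig's origin, 18 mm above the table, axes as the rig. The floor slopes 5 degrees (0.087 rad) down towards the rig's +x: floor z = 0.018 - 0.0875*x at rig x; balls gather at the +x end wall, up to four deep. The high end at -x has no wall, so the scoop can slide in over its edge.
- hopper_axle (a point): Middle of the hopper's axle, which runs along the rig's x (rig x 0.03, y -0.189, z 0.100). The hopper, a tray 204 x 158 mm open at the lip towards the pan, spans rig x -0.072 to 0.132, y -0.25 to -0.092; its walls reach z = 0.149.
- hopper (a joint): Tip angle of the hopper. 0 = at rest (floor level at z = 0.104, balls lie still), 0.35 rad = fully tipped, lip just above the pan's wall. A spring brings it back to 0 when let go; 6 to 10 N on the tab holds it down.
- press_tab (a point): Middle of the top face of the hopper's metal push tab (34 x 44 mm, 6 mm thick, three rubber ribs), at the hopper's -x side near the lip, 62 mm from the axle. Press it down about 25 mm (it moves hardly sideways) to tip the hopper fully; all balls are out after about 2 s.
- tray: Grey square field tray, 306 x 306 mm, lying on the table; origin at its centre on the table, axes along its sides. Inside 270 x 270 mm, floor at z = 0.006, wall bars 17 mm thick and 42 mm high. Heavy enough (3 kg) to stay.
- scoop_grip (a point): Centre of the black bar handle of the slotted wire scoop: handle 22 mm wide and high, from x = -0.062 to 0.044 about this point. Scoop axes: x towards the tine tips, z up. The underside of the tines is 112 mm below this point. A 30 mm wide post at x = -0.061 carries the handle. It weighs 0.17 to 0.29 kg and stands in the tray at the start.
- bare_spot (a point): Middle of a patch of bare table, at least 130 mm along the world x by 140 mm along y, that always stays free beyond the tray and beside the rig: room enough to stand the scoop with its tines pointing along the world x.
- battery: Grey battery block 49 x 104 x 26 mm, a bystander; origin under its centre.
- ball_1_center (a point): Centre of a full-size hard plastic ball, 44 mm across, 30 g; one of 4 to 7 (None if absent). Smooth, rolls easily. It rests in the gap between two tines.
- ball_2_center (a point): Centre of a full-size hard plastic ball, 44 mm across, 30 g; one of 4 to 7 (None if absent). Smooth, rolls easily. It rests in the gap between two tines.
- ball_3_center (a point): Centre of a full-size hard plastic ball, 44 mm across, 30 g; one of 4 to 7 (None if absent). Smooth, rolls easily. It rests in the gap between two tines.
- ball_4_center (a point): Centre of a full-size hard plastic ball, 44 mm across, 30 g; one of 4 to 7 (None if absent). Smooth, rolls easily. It rests in the gap between two tines.
- ball_5_center (a point): Centre of a full-size hard plastic ball, 44 mm across, 30 g; one of 4 to 7 (None if absent). Smooth, rolls easily. It rests in the gap between two tines.
- ball_6_center (a point): Centre of a full-size hard plastic ball, 44 mm across, 30 g; one of 4 to 7 (None if absent). Smooth, rolls easily. It rests in the gap between two tines.
- ball_7_center (a point): Centre of a full-size hard plastic ball, 44 mm across, 30 g; one of 4 to 7 (None if absent). Smooth, rolls easily. It rests in the gap between two tines.
- small_1_center (a point): Centre of an undersized ball of the same plastic, 22 mm across, 12 g; one of 2 to 4 (None if absent). It falls through the gaps of the scoop, but can ride up between an outer tine and the pan's wall until the scoop is moved away from that wall.
- small_2_center (a point): Centre of an undersized ball of the same plastic, 22 mm across, 12 g; one of 2 to 4 (None if absent). It falls through the gaps of the scoop, but can ride up between an outer tine and the pan's wall until the scoop is moved away from that wall.
- small_3_center (a point): Centre of an undersized ball of the same plastic, 22 mm across, 12 g; one of 2 to 4 (None if absent). It falls through the gaps of the scoop, but can ride up between an outer tine and the pan's wall until the scoop is moved away from that wall.
- small_4_center (a point): Centre of an undersized ball of the same plastic, 22 mm across, 12 g; one of 2 to 4 (None if absent). It falls through the gaps of the scoop, but can ride up between an outer tine and the pan's wall until the scoop is moved away from that wall.
- scoop: The same scoop; origin on the underside of its tines, straight below the handle's centre, same axes. Five 4 mm wire tines along x, from x = -0.058 (cross wire) to the open tips at x = 0.062, at y = -66, -33, 0, 33, 66 mm (29 mm clear gaps). Wire back wall across at x = 0.008, 26 to 48 mm up, open below: two or three balls in a row fit between it and the tips. No sides; width 136 mm.
Things that resemble listed ones, but are neither listed nor needed, are in the scene too. What is shaped like the part that bears ball_4_center but red or turquoise is not meant.

How it is judged (in metres and radians):
On the way, in this order (a step that is already met when the one before it is completed fails the run):
1. all the balls have been tipped from the hopper into the pan (x of ball_1_center in the frame of rig between -0.15 and 0.15 m and y of ball_1_center in the frame of rig between -0.084 and 0.084 m and z of each of ball_1_center, ball_2_center, ball_3_center, ball_4_center, ball_5_center, ball_6_center, ball_7_center, small_1_center, small_2_center, small_3_center, small_4_center in the frame of rig below 0.075 m and x of ball_2_center in the frame of rig between -0.15 and 0.15 m and y of ball_2_center in the frame of rig between -0.084 and 0.084 m and x of ball_3_center in the frame of rig between -0.15 and 0.15 m and y of ball_3_center in the frame of rig between -0.084 and 0.084 m and x of ball_4_center in the frame of rig between -0.15 and 0.15 m and y of ball_4_center in the frame of rig between -0.084 and 0.084 m and x of ball_5_center in the frame of rig between -0.15 and 0.15 m and y of ball_5_center in the frame of rig between -0.084 and 0.084 m and x of ball_6_center in the frame of rig between -0.15 and 0.15 m and y of ball_6_center in the frame of rig between -0.084 and 0.084 m and x of ball_7_center in the frame of rig between -0.15 and 0.15 m and y of ball_7_center in the frame of rig between -0.084 and 0.084 m and x of small_1_center in the frame of rig between -0.15 and 0.15 m and y of small_1_center in the frame of rig between -0.084 and 0.084 m and x of small_2_center in the frame of rig between -0.15 and 0.15 m and y of small_2_center in the frame of rig between -0.084 and 0.084 m and x of small_3_center in the frame of rig between -0.15 and 0.15 m and y of small_3_center in the frame of rig between -0.084 and 0.084 m and x of small_4_center in the frame of rig between -0.15 and 0.15 m and y of small_4_center in the frame of rig between -0.084 and 0.084 m), for 0.2 s.
2. the scoop has been lifted clear of the pan with at least one full-size ball in it (((x of ball_1_center in the frame of scoop_grip between -0.07 and 0.07 m and y of ball_1_center in the frame of scoop_grip between -0.07 and 0.07 m and z of ball_1_center in the frame of scoop_grip between -0.12 and -0.05 m and height (world z) of ball_1_center above 0.09 m) or (x of ball_2_center in the frame of scoop_grip between -0.07 and 0.07 m and y of ball_2_center in the frame of scoop_grip between -0.07 and 0.07 m and z of ball_2_center in the frame of scoop_grip between -0.12 and -0.05 m and height (world z) of ball_2_center above 0.09 m) or (x of ball_3_center in the frame of scoop_grip between -0.07 and 0.07 m and y of ball_3_center in the frame of scoop_grip between -0.07 and 0.07 m and z of ball_3_center in the frame of scoop_grip between -0.12 and -0.05 m and height (world z) of ball_3_center above 0.09 m) or (x of ball_4_center in the frame of scoop_grip between -0.07 and 0.07 m and y of ball_4_center in the frame of scoop_grip between -0.07 and 0.07 m and z of ball_4_center in the frame of scoop_grip between -0.12 and -0.05 m and height (world z) of ball_4_center above 0.09 m) or (x of ball_5_center in the frame of scoop_grip between -0.07 and 0.07 m and y of ball_5_center in the frame of scoop_grip between -0.07 and 0.07 m and z of ball_5_center in the frame of scoop_grip between -0.12 and -0.05 m and height (world z) of ball_5_center above 0.09 m) or (x of ball_6_center in the frame of scoop_grip between -0.07 and 0.07 m and y of ball_6_center in the frame of scoop_grip between -0.07 and 0.07 m and z of ball_6_center in the frame of scoop_grip between -0.12 and -0.05 m and height (world z) of ball_6_center above 0.09 m) or (x of ball_7_center in the frame of scoop_grip between -0.07 and 0.07 m and y of ball_7_center in the frame of scoop_grip between -0.07 and 0.07 m and z of ball_7_center in the frame of scoop_grip between -0.12 and -0.05 m and height (world z) of ball_7_center above 0.09 m))), for 0.3 s.
3. every full-size ball lies in the tray and every undersized one in the pan (x of ball_1_center in the frame of tray between -0.135 and 0.135 m and y of ball_1_center in the frame of tray between -0.135 and 0.135 m and z of each of ball_1_center, ball_2_center, ball_3_center, ball_4_center, ball_5_center, ball_6_center, ball_7_center in the frame of tray below 0.05 m and x of ball_2_center in the frame of tray between -0.135 and 0.135 m and y of ball_2_center in the frame of tray between -0.135 and 0.135 m and x of ball_3_center in the frame of tray between -0.135 and 0.135 m and y of ball_3_center in the frame of tray between -0.135 and 0.135 m and x of ball_4_center in the frame of tray between -0.135 and 0.135 m and y of ball_4_center in the frame of tray between -0.135 and 0.135 m and x of ball_5_center in the frame of tray between -0.135 and 0.135 m and y of ball_5_center in the frame of tray between -0.135 and 0.135 m and x of ball_6_center in the frame of tray between -0.135 and 0.135 m and y of ball_6_center in the frame of tray between -0.135 and 0.135 m and x of ball_7_center in the frame of tray between -0.135 and 0.135 m and y of ball_7_center in the frame of tray between -0.135 and 0.135 m and x of small_1_center in the frame of rig between -0.15 and 0.15 m and y of small_1_center in the frame of rig between -0.084 and 0.084 m and z of each of small_1_center, small_2_center, small_3_center, small_4_center in the frame of rig below 0.075 m and x of small_2_center in the frame of rig between -0.15 and 0.15 m and y of small_2_center in the frame of rig between -0.084 and 0.084 m and x of small_3_center in the frame of rig between -0.15 and 0.15 m and y of small_3_center in the frame of rig between -0.084 and 0.084 m and x of small_4_center in the frame of rig between -0.15 and 0.15 m and y of small_4_center in the frame of rig between -0.084 and 0.084 m), for 0.3 s.
At the end, for the whole second after the job is handed in: Every full-size ball lies inside the tray's walls, every undersized ball inside the pan, the hopper is back within 0.05 rad of rest, and the scoop stands still on its tines on the table (not in tray or pan), within 0.1 rad of upright (all of step 3 and height (world z) of scoop_grip between 0.105 and 0.1155 m and angle between scoop_grip's own z axis and vertical below 0.1 rad and linear speed of scoop below 0.03 m/s and value of joint hopper below 0.05 rad); the robot touches nothing.
It fails at once if a full-size ball is touched by the gripper's fingers with more than 1 N (contact force between the fingers and ball_1 above 1 N or contact force between the fingers and ball_2 above 1 N or contact force between the fingers and ball_3 above 1 N or contact force between the fingers and ball_4 above 1 N or contact force between the fingers and ball_5 above 1 N or contact force between the fingers and ball_6 above 1 N or contact force between the fingers and ball_7 above 1 N).
It fails at once if the battery is moved more than 30 mm (distance of battery from where it was at the start of the episode above 0.03 m).
Of ball_1, ball_2, ball_3, ball_4, ball_5, ball_6, ball_7 only 4 to 7 are there at a start; the rules pass over those that are not, and their reading is None.
Of small_1, small_2, small_3, small_4 only 2 to 4 are there at a start; the rules pass over those that are not, and their reading is None.
At some moment in a run one of scoop may be knocked a few centimetres aside while the robot is not near it.
It also fails if it takes over 210 s, if anything falls off the work surface, if the arm or the gripper's body presses on something with over 40 N, if the wrist force passes 120 N, or if a joint passes its speed limit or range.

## Working session

There is one attempt and no reset: what is moved stays moved. The work goes in short steps, Python scripts to look and compute and a tool call to move; the robot and the scene stay as the last step left them, time stands still between calls to the robot, and variables do not carry over. Pictures are saved under pics/ and viewed, at most 14 in all, crops included, and the job is handed in when it is done.

Besides the shell and the picture viewer there is one more tool, called as a command line: name --argument value ..., lists and objects as JSON in quotes. carry_out: Moves the arm, as the interface text tells. Its arguments: {"type":"object","properties":{"deltas":{"type":"array"},"newtons":{"type":"number"}},"required":["deltas"]}

```bash
ls; mkdir -p pics; cat > h.py <<'E'
from cell import read_state, viewer, manip, models
import numpy as np, cv2
from scipy.spatial.transform import Rotation as R
def snap(n,f):
    im=viewer.camera(n); cv2.imwrite('pics/'+f+'.png',im[:,:,::-1]); return im
E
python3 - <<'E'
from h import *
for c in ('scene','top'):
    snap(c,c+'0'); print(c,viewer.camera_params(c))
print(viewer.camera_params('wrist')); print(read_state())
E
```

```text
pics
scene {'fovy': 42.43967924271545, 'cx': 325.4637975260143, 'cy': 199.78259555510593, 'eye': array([ -80.26289218, -961.83842908,  915.08534891]), 'attitude': array([ 0.94293673,  0.00139027, -0.59362488])}
top {'fovy': 49.784687564532945, 'cx': 315.30220969189565, 'cy': 193.03251914214454, 'eye': array([ 309.47690716,  -24.76940812, 1534.20011242]), 'attitude': array([ 1.78214965e-01, -2.24725107e-04, -1.54608555e+00])}
{'fovy': 67.9582580066761, 'cx': 320.71927565818993, 'cy': 198.5229890549744, 'T_tool_cam': array([[ 2.31440202e-04,  9.72505626e-01,  2.32879269e-01,
         6.72145713e+01],
       [ 9.99999683e-01, -4.02533161e-04,  6.87161361e-04,
        -2.95598176e-01],
       [ 7.62009918e-04,  2.32879036e-01, -9.72505411e-01,
        -1.78725165e+02],
       [ 0.00000000e+00,  0.00000000e+00,  0.00000000e+00,
         1.00000000e+00]])}
{'clock': 0.1, 'joints': array([-1.34762092e+00,  3.00448029e-01,  1.52150465e+00, -3.24544800e-05,
        1.32071285e+00, -6.65863204e-02]), 'qd': array([ 0.00022597, -0.00081653, -0.00195413,  0.00037554,  0.00101257,
       -0.00109638]), 'effort': array([ 7.21216711e-04, -5.32640469e+01, -3.53282046e+01,  7.09713064e-02,
        2.35217315e-02, -7.14627504e-05]), 'eef_pos': array([ 157.09230907, -526.84333787,  204.93132191]), 'eef_rot': array([-3.14052006e+00, -4.00194051e-05,  2.89769756e-01]), 'wrist_force': array([ 0.10616199,  0.3985851 , -0.65543401]), 'moment': array([ 0.01652202, -0.03640968, -0.01496378]), 'finger_force': 0.0, 'finger_gap': 93.78942746936873}
```

View pics/top0.png

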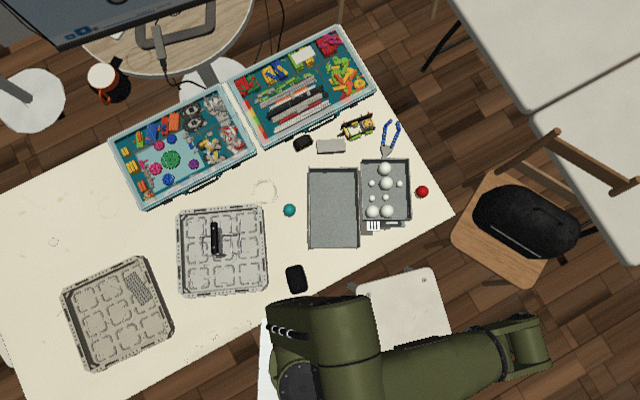

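View pics/scene0.png

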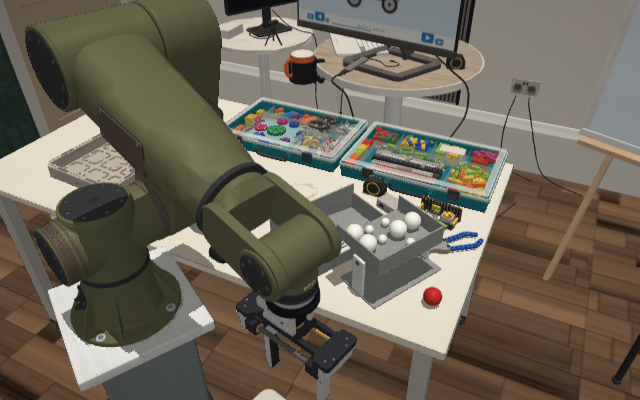

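The top view shows the tray holding the scoop at (222,251) and an empty look-alike tray at (118,313). The pan is at (333,208), the hopper with balls at (386,190), the tab at (371,226), and the battery is probably the grey block at (330,146). The teal and red balls are decoys.

```bash
cat >> h.py <<'E'
def cam(n):
    p=viewer.camera_params(n); f=200/np.tan(np.radians(p['fovy'])/2)
    if n=='wrist':
        s=read_state(); T=np.eye(4); T[:3,:3]=R.from_euler('xyz',s['eef_rot']).as_matrix(); T[:3,3]=s['eef_pos']
        T=T@p['T_tool_cam']; Rm,e=T[:3,:3],T[:3,3]
    else: Rm,e=R.from_euler('xyz',p['attitude']).as_matrix(),p['eye']
    return f,p['cx'],p['cy'],Rm,e
def proj(c,P):
    f,cx,cy,Rm,e=c; q=(np.atleast_2d(P)-e)@Rm; return np.c_[cx+f*q[:,0]/-q[:,2], cy-f*q[:,1]/-q[:,2]]
def back(c,uv,z):
    f,cx,cy,Rm,e=c; uv=np.atleast_2d(uv); d=np.c_[(uv[:,0]-cx)/f,-(uv[:,1]-cy)/f,-np.ones(len(uv))]@Rm.T
    return e+d*((z-e[2])/d[:,2])[:,None]
E
python3 - <<'E'
from h import *
im=cv2.imread('pics/top0.png'); 
cv2.imwrite('pics/crop1.png',cv2.resize(im[135:305,170:440],None,fx=2.95,fy=2.95,interpolation=cv2.INTER_CUBIC))
viewer.camera('top'); c=cam('top')
for l,z in [('tray',40),('rig',60),('scoop',100),('scoop_grip',112),('press_tab',110),('battery',26),('ball_1_center',126),('small_1_center',115)]:
    for d in models.cut_out('top',l)[:8]:
        ys,xs=np.nonzero(d['region']); m=xs.mean(),ys.mean(); r=cv2.minAreaRect(np.c_[xs,ys].astype(np.float32))
        print(l,round(d['p'],2),d['box'],len(xs),np.round(m,1),back(c,m,z).round(0)[0],np.round(r[1]),round(r[2]))
E
```

```text
tray 0.6 [176.4, 204.6, 270.3, 300.0] 7409 [221.  251.9] [365. 301.  40.] [90. 91.] 85
rig 0.79 [308.3, 159.5, 411.8, 249.5] 6910 [355.2 201.8] [ 548. -157.   60.] [ 89. 104.] 89
scoop 0.86 [199.0, 220.8, 240.7, 258.0] 434 [214.5 240.9] [398. 311. 100.] [31. 35.] 36
scoop 0.31 [361.6, 158.7, 414.7, 231.0] 2459 [386.5 190.9] [ 581. -259.  100.] [71. 50.] 89
scoop_grip 0.61 [199.4, 222.7, 240.0, 259.8] 504 [216.5 240.7] [398. 302. 112.] [34. 43.] 90
press_tab 0.94 [360.0, 160.0, 415.4, 231.6] 2797 [385.8 191.3] [ 578. -255.  110.] [72. 51.] 88
press_tab 0.59 [381.1, 208.3, 395.9, 218.1] 139 [387.1 210.9] [ 511. -259.  110.] [12. 12.] 90
battery 0.9 [316.4, 136.3, 343.8, 157.8] 383 [331. 146.] [756. -71.  26.] [15. 27.] 86
ball_1_center 0.55 [365.9, 204.5, 378.9, 219.9] 149 [372.2 211.6] [ 506. -208.  126.] [13. 12.] 90
small_1_center 0.56 [363.2, 203.0, 380.5, 221.1] 150 [372.1 211.2] [ 508. -209.  115.] [12. 14.] 90
```

View pics/crop1.png

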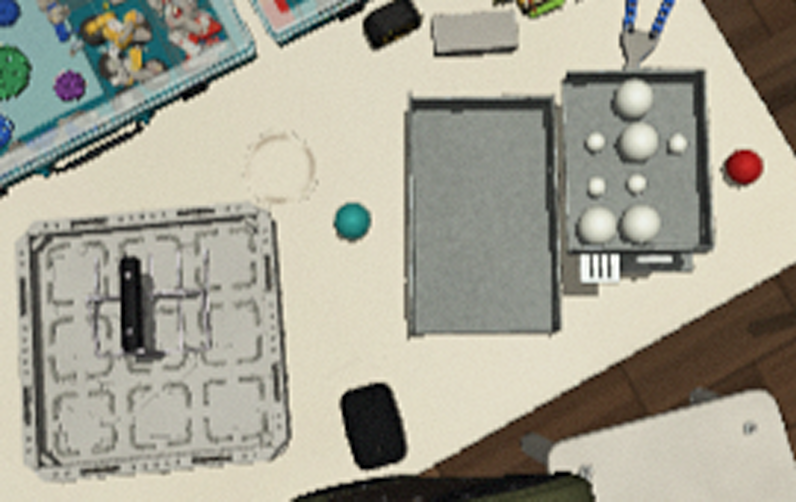

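The crop shows four full-size balls in the hopper at (634,98), (640,142), (598,224) and (642,224), and four small ones. The tab with white ribs is at (600,268), and the pan corners are near (408,95), (556,98), (406,335) and (559,332). The scoop handle runs from (130,258) to (135,352), with the tines pointing up, towards world +x. What could be confused:
- **Trays:** the one at (222,251) holds the scoop, so it is the right one. The one at (118,313) is a decoy.
- **Balls:** the teal one at (289,210) and the red one at (422,191) are decoys.
- **Tab:** the grey piece at (392,223) has no ribs.

```bash
python3 - <<'E'
from h import *
from scipy.optimize import least_squares
c=cam('top'); px=lambda a:np.array([170,135])+(np.array(a,float)+.5)/2.95-.5
def fit(M,U,x0):
    f=lambda p: (proj(c,M@R.from_euler('z',p[2]).as_matrix().T+[p[0],p[1],0])-px(U)).ravel()
    r=least_squares(f,x0); return r.x,r.fun.reshape(-1,2)
rig=np.array([[125,87,90],[-154,87,90],[-154,-87,70],[125,-87,70],[136,-254,149],[-76,-254,149.]])
p,e=fit(rig,[(408,94),(406,335),(559,332),(556,98),(706,70),(711,251)],[540,-100,0]); print('rig',p.round(3),e.round(1).tolist())
tr=np.array([[153,153,42],[-153,153,42],[-153,-153,42],[153,-153,42.]])
t,e=fit(tr,[(18,211),(28,481),(293,462),(270,203)],[365,300,0]);print('tray',t.round(3),e.round(1).tolist())
print('tab',back(c,px((601,268)),108).round(0))
s,e=fit(np.array([[44,0,129],[-62,0,129.],[-58,66,8],[-58,-66,8],[8,66,54],[8,-66,54]]),[(129,258),(136,352),(97,352),(205,352),(93,297),(208,297)],[390,300,0]);print('scoop',s.round(3),e.round(1).tolist())
im=cv2.resize(cv2.imread('pics/top0.png')[135:305,170:440],None,fx=2.95,fy=2.95)
Rz=R.from_euler('z',p[2]).as_matrix()
print('axle',Rz@[30,-189,100]+[p[0],p[1],0],'tabguess',Rz@[-93,-127,108]+[p[0],p[1],0])
E
```

```text
rig [ 5.40809e+02 -7.85590e+01  3.40000e-02] [[-1.1, -0.4], [0.1, -0.5], [-0.1, 0.4], [-1.3, -0.8], [0.4, -0.6], [1.9, 1.7]]
tray [3.75338e+02 2.99634e+02 1.01000e-01] [[0.1, 2.1], [-1.5, 0.2], [-0.7, -0.5], [2.1, -1.8]]
tab [[ 462. -214.  108.]]
scoop [4.14840e+02 3.05452e+02 3.40000e-02] [[1.6, -0.3], [-1.8, 0.5], [0.6, 0.8], [1.7, 0.4], [-0.8, -0.5], [-1.2, -0.9]]
axle [ 577.19231923 -266.4345186   100.        ] tabguess [ 452.16322145 -208.63551592  108.        ]
```

carry_out --deltas '[{"dp": [38,-22,0],"roll": 0,"gripper": -1},{"dp": [76,-43,0],"roll": 0,"gripper": -1},{"dp": [114,-65,0],"roll": 3,"gripper": -1},{"dp": [151,-86,0],"roll": 6,"gripper": -1},{"dp": [189,-108,0],"roll": 9,"gripper": -1},{"dp": [227,-130,0],"roll": 12,"gripper": -1},{"dp": [265,-151,0],"roll": 14.7,"gripper": -1},{"dp": [302,-173,0],"roll": 14.7,"gripper": -1},{"dp": [340,-195,0],"roll": 14.7,"gripper": -1},{"dp": [377,-216,0],"roll": 14.7,"gripper": -1},{"dp": [377,-216,0],"roll": 14.7,"gripper": -1},{"dp": [377,-216,0],"roll": 14.7,"gripper": -1}]' --newtons 20

```text
clock: 1.55
eef_pos: [458.7, -209.7, 205.4]
eef_rot: [-3.141, -0.0, 0.037]
wrist_force: [-0.8, -0.2, -0.5]
finger_gap: 16.9
finger_force: 0.0
```

```bash
python3 - <<'E'
from h import *
s=read_state(); print(s['eef_pos'],s['eef_rot'],s['finger_gap'],s['clock']); c=cam('wrist'); im=snap('wrist','w1')
for d in models.cut_out('wrist','press_tab')[:3]: print(d['p'],d['box'])
print(proj(c,[s['eef_pos'],[457,-212,108]]))
E
```

```text
[ 458.65442426 -209.6510815   205.36577206] [-3.14123603e+00 -2.79431308e-04  3.71312489e-02] 16.903713261373994 1.55
0.78 [283.1, 0.0, 498.5, 215.9]
[[321.33981065 235.54714183]
 [323.64596155 201.30036541]]
```

View pics/w1.png

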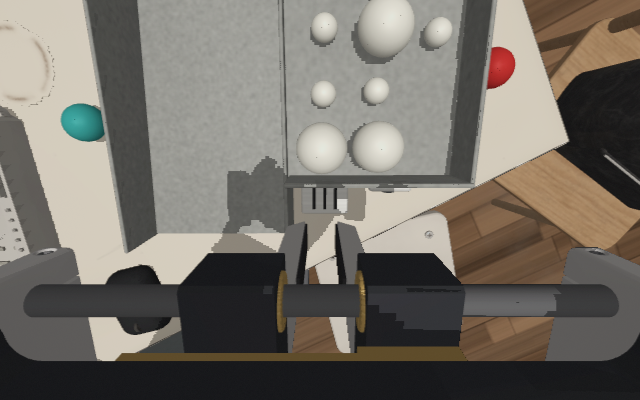

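The ribbed tab shows at (324,200), where I predicted it. I'll press it now.

carry_out --deltas '[{"dp": [-2.5,2.5,25],"roll": 0,"gripper": -1},{"dp": [-2.5,2.5,50],"roll": 0,"gripper": -1},{"dp": [-2.5,2.5,75],"roll": 0,"gripper": -1},{"dp": [-2.5,2.5,85],"roll": 0,"gripper": -1},{"dp": [-2.5,2.5,90],"roll": 0,"gripper": -1},{"dp": [-2.5,2.5,95],"roll": 0,"gripper": -1},{"dp": [-2.5,2.5,98],"roll": 0,"gripper": -1},{"dp": [-2.5,2.5,98],"roll": 0,"gripper": -1}]'

```text
clock: 2.32
eef_pos: [454.3, -215.2, 108.4]
eef_rot: [3.141, -0.0, 0.033]
wrist_force: [-4.3, 3.0, 6.1]
finger_gap: 0.4
finger_force: 3.2
```

carry_out --deltas '[{"dp": [0,0,4],"roll": 0,"gripper": -1},{"dp": [0,0,8],"roll": 0,"gripper": -1},{"dp": [0,0,11],"roll": 0,"gripper": -1},{"dp": [0,0,14],"roll": 0,"gripper": -1},{"dp": [0,0,17],"roll": 0,"gripper": -1},{"dp": [0,0,17],"roll": 0,"gripper": -1}]'

```text
clock: 2.82
eef_pos: [454.8, -215.4, 92.7]
eef_rot: [3.141, -0.002, 0.033]
wrist_force: [-6.7, 4.2, 14.8]
finger_gap: 0.4
finger_force: 7.7
```

```bash
python3 - <<'E'
from h import *
im=snap('scene','s1'); cv2.imwrite('pics/s1c.png',cv2.resize(im[150:320,300:500,::-1],None,fx=3,fy=3))
print(read_state()['wrist_force'],read_state()['eef_pos'])
E
```

```text
[-6.55664464  4.60614391 13.76569555] [ 454.79225238 -215.44533209   92.78664656]
```

View pics/s1c.png

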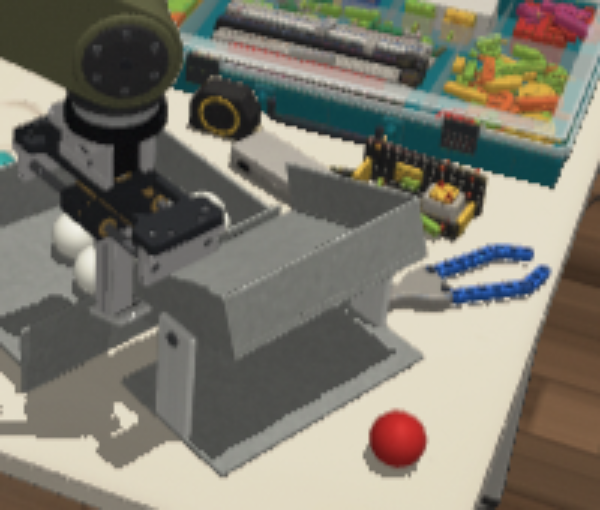

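The hopper is tipped and the balls are rolling into the pan, with two showing at (75,255). I'll hold for about 2 s, then release.

carry_out --deltas '[{"dp": [0,0,0],"roll": 0,"gripper": -1},{"dp": [0,0,0],"roll": 0,"gripper": -1},{"dp": [0,0,0],"roll": 0,"gripper": -1},{"dp": [0,0,0],"roll": 0,"gripper": -1},{"dp": [0,0,0],"roll": 0,"gripper": -1},{"dp": [0,0,0],"roll": 0,"gripper": -1},{"dp": [0,0,0],"roll": 0,"gripper": -1},{"dp": [0,0,0],"roll": 0,"gripper": -1},{"dp": [0,0,0],"roll": 0,"gripper": -1},{"dp": [0,0,0],"roll": 0,"gripper": -1},{"dp": [0,0,0],"roll": 0,"gripper": -1},{"dp": [0,0,0],"roll": 0,"gripper": -1}]'

```text
clock: 3.87
eef_pos: [454.8, -215.4, 92.8]
eef_rot: [3.14, -0.002, 0.033]
wrist_force: [-5.8, 3.4, 14.9]
finger_gap: 0.7
finger_force: 7.4
```

carry_out --deltas '[{"dp": [0,0,0],"roll": 0,"gripper": -1},{"dp": [0,0,0],"roll": 0,"gripper": -1},{"dp": [0,0,0],"roll": 0,"gripper": -1},{"dp": [0,0,0],"roll": 0,"gripper": -1},{"dp": [0,0,0],"roll": 0,"gripper": -1},{"dp": [0,0,0],"roll": 0,"gripper": -1},{"dp": [0,0,0],"roll": 0,"gripper": -1},{"dp": [0,0,-5],"roll": 0,"gripper": -1},{"dp": [0,0,-12],"roll": 0,"gripper": -1},{"dp": [0,0,-20],"roll": 0,"gripper": -1},{"dp": [0,0,-50],"roll": 0,"gripper": -1},{"dp": [0,0,-90],"roll": 0,"gripper": -1}]'

```text
clock: 4.87
eef_pos: [453.4, -214.8, 180.7]
eef_rot: [-3.14, 0.002, 0.033]
wrist_force: [0.8, 0.2, 0.3]
finger_gap: 0.5
finger_force: 0.0
```

carry_out --deltas '[{"dp": [-10,-40,-30],"roll": 0,"gripper": 0},{"dp": [-10,-80,-30],"roll": 0,"gripper": 0},{"dp": [-10,-120,-30],"roll": 0,"gripper": 0},{"dp": [-10,-160,-30],"roll": 0,"gripper": 0},{"dp": [-10,-200,-30],"roll": 0,"gripper": 0},{"dp": [-10,-240,-30],"roll": 0,"gripper": 0},{"dp": [-10,-280,-30],"roll": 0,"gripper": 0},{"dp": [-10,-320,-30],"roll": 0,"gripper": 0},{"dp": [-10,-360,-30],"roll": 0,"gripper": 0},{"dp": [-10,-400,-30],"roll": 0,"gripper": 0},{"dp": [-10,-440,-30],"roll": 0,"gripper": 0},{"dp": [-10,-440,-30],"roll": 0,"gripper": 0}]'

```text
clock: 5.87
eef_pos: [429.2, 229.5, 211.6]
eef_rot: [-3.14, -0.002, 0.038]
wrist_force: [0.2, -1.4, 0.1]
finger_gap: 46.9
finger_force: 0.0
```

```bash
python3 - <<'E'
from h import *
print(read_state()['eef_pos'])
im=snap('top','t1'); w=snap('wrist','w2')
cv2.imwrite('pics/t1c.png',np.vstack([cv2.resize(im[150:260,290:430],(640,400))[::,:,::-1][:, :], w[:,:,::-1]])[:,:][::1] if 0 else np.hstack([cv2.resize(im[150:260,290:430],None,fx=2.85,fy=2.85),cv2.resize(w,None,fx=.62,fy=.785)])[:,:,::-1])
E
```

```text
[429.23696114 229.51848332 211.63153849]
```

View pics/t1c.png

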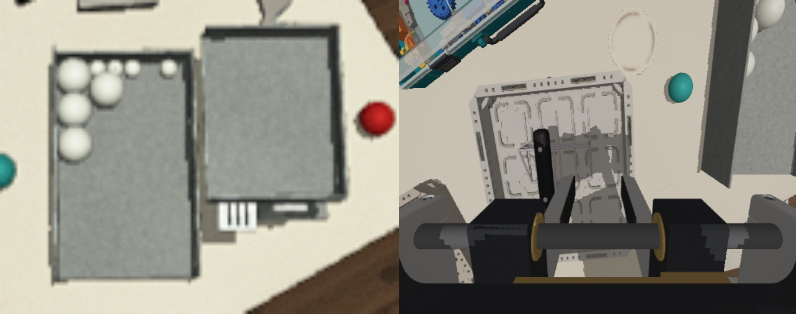

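All eight balls are in the pan. Three full-size balls lie in a column along the +y wall and one sits beside them, with the small ones along the end wall. The hopper is back. In the wrist view the handle runs from about (229,168) to (237,257).

```bash
python3 - <<'E'
from h import *
c=cam('wrist'); s=read_state(); print(s['eef_pos'],s['eef_rot'][2])
print(back(c,[(229,168),(237,257),(232,210)],129).round(1))
for d in models.cut_out('wrist','scoop_grip')[:2]:
    ys,xs=np.nonzero(d['region']); print(d['p'],d['box'],len(xs))
im=cv2.imread('pics/w2.png'); g=im.max(2)<45; g[:,:200]=0;g[:,270:]=0;g[:150]=0;g[258:]=0
ys,xs=np.nonzero(g); print(cv2.minAreaRect(np.c_[xs,ys].astype(np.float32)),len(xs))
for v in range(170,256,12):
    r=np.nonzero(g[v])[0]; print(v,r.min() if len(r) else 0,r.max() if len(r) else 0)
E
```

```text
[429.68587425 225.36267518 211.2581705 ] 0.0356796966953179
[[459.1 308.  129. ]
 [374.4 303.4 129. ]
 [420.6 306.6 129. ]]
0.87 [189.5, 135.8, 311.1, 268.9] 4852
0.45 [565.8, 21.4, 579.8, 55.5] 182
((234.5, 210.5), (93.0, 69.0), 90.0) 2286
170 217 241
182 218 242
194 219 244
206 221 245
218 223 247
230 224 248
242 226 250
254 200 269
```

carry_out --deltas '[{"dp": [6,-40,0],"roll": 0,"gripper": 0},{"dp": [13,-82,0],"roll": 0,"gripper": 0},{"dp": [13,-82,20],"roll": 0,"gripper": 0},{"dp": [13,-82,50],"roll": 0,"gripper": 0},{"dp": [13,-82,80],"roll": 0,"gripper": 0},{"dp": [13,-82,111],"roll": 0,"gripper": 0},{"dp": [13,-82,111],"roll": 0,"gripper": 0},{"dp": [13,-82,111],"roll": 0,"gripper": -1},{"dp": [13,-82,111],"roll": 0,"gripper": -1},{"dp": [13,-82,111],"roll": 0,"gripper": -1},{"dp": [13,-82,111],"roll": 0,"gripper": -1},{"dp": [13,-82,111],"roll": 0,"gripper": -1}]' --newtons 60

```text
clock: 7.02
eef_pos: [440.8, 307.2, 101.3]
eef_rot: [-3.14, -0.003, 0.033]
wrist_force: [-1.1, -1.0, 7.4]
finger_gap: 21.7
finger_force: 59.9
```

carry_out --deltas '[{"dp": [0,0,0],"roll": 0,"gripper": -1},{"dp": [0,0,-10],"roll": 0,"gripper": -1},{"dp": [0,0,-40],"roll": 0,"gripper": -1},{"dp": [0,0,-70],"roll": 0,"gripper": -1},{"dp": [0,0,-105],"roll": 0,"gripper": -1},{"dp": [0,0,-110],"roll": 0,"gripper": -1},{"dp": [0,0,-110],"roll": 0,"gripper": -1}]'

```text
clock: 7.6
eef_pos: [440.6, 307.3, 212.4]
eef_rot: [-3.139, -0.004, 0.033]
wrist_force: [-0.4, 0.0, -2.7]
finger_gap: 21.6
finger_force: 59.9
```

```bash
python3 - <<'E'
from h import *
s=read_state();print(s['eef_pos'],s['eef_rot'],s['wrist_force'],s['moment'])
w=snap('wrist','w3');im=snap('scene','s2')
cv2.imwrite('pics/c3.png',np.hstack([cv2.resize(im[100:300,180:400],(440,400)),cv2.resize(w,None,fx=.55,fy=1)])[:,:,::-1])
E
```

```text
[440.62553281 307.31572881 212.37514922] [-3.13921995 -0.00420179  0.03327112] [-0.42282108  0.04991751 -2.68221923] [ 0.0918552  -0.07996968 -0.01861644]
```

View pics/c3.png

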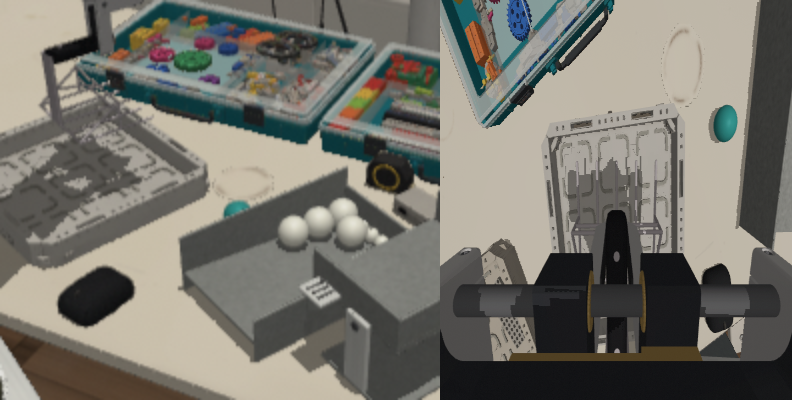

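The scoop is held level and lifted clear. Four full-size balls are visible in the pan, three of them along the far wall.

```bash
cat >> h.py <<'E'
RIG=np.array([540.8,-78.6]);RY=.034
def torig(P):
    P=np.atleast_2d(P); Q=P.copy(); Q[:,:2]=(P[:,:2]-RIG)@R.from_euler('z',RY).as_matrix()[:2,:2]; return Q
def balls(f='top'):
    """blobs of white in top picture inside pan"""
    im=viewer.camera(f); c=cam(f); g=cv2.inRange(im,(170,170,160),(255,255,255))
    poly=proj(c,np.c_[(np.array([[-154,-83],[121,-83],[121,83],[-154,83.]])@R.from_euler('z',RY).as_matrix()[:2,:2].T+RIG),np.full(4,40.)])
    m=np.zeros_like(g); cv2.fillPoly(m,[poly.astype(int)],255); g&=m
    r=cv2.HoughCircles(cv2.resize(cv2.GaussianBlur(g,(3,3),0),None,fx=4,fy=4,interpolation=cv2.INTER_CUBIC),cv2.HOUGH_GRADIENT,1.5,20,param1=100,param2=14,minRadius=10,maxRadius=36)
    out=[]
    for x,y,q in (r[0] if r is not None else []):
        x,y,q=(x+.5)/4-.5,(y+.5)/4-.5,q/4; big=q>5.2; P=torig(back(c,(x,y),35 if big else 22))[0]; out.append((round(P[0]),round(P[1]),round(q,1)))
    return im,out
E
python3 - <<'E'
from h import *
c=cam('top')
print(torig(back(c,np.array([(74,74),(74,109),(74,143),(107,88),(97,68),(115,68),(132,68),(169,68)])/2.85+[290,150],34)).round(0))
print(balls()[1])
E
```

```text
[[103.  56.  34.]
 [ 58.  56.  34.]
 [ 15.  57.  34.]
 [ 84.  15.  34.]
 [110.  27.  34.]
 [110.   5.  34.]
 [110. -17.  34.]
 [109. -63.  34.]]
[(108, 57, np.float32(5.0)), (96, 25, np.float32(8.8)), (62, 58, np.float32(4.9)), (20, 55, np.float32(5.2)), (91, 7, np.float32(7.9)), (104, -19, np.float32(5.2)), (129, -18, np.float32(6.6)), (8, 69, np.float32(4.6)), (-164, 45, np.float32(4.4)), (115, -68, np.float32(3.7)), (113, 6, np.float32(2.9)), (-142, 47, np.float32(4.0)), (31, 70, np.float32(4.2)), (-139, 12, np.float32(4.5))]
```

```bash
python3 - <<'E'
from h import *
p=viewer.camera_params('wrist'); f=200/np.tan(np.radians(p['fovy'])/2)
T=np.eye(4);T[:3,:3]=R.from_euler('xyz',[-3.14123603,-2.79e-4,.0371312]).as_matrix();T[:3,3]=[458.654,-209.651,205.366];T=T@p['T_tool_cam']
c=(f,p['cx'],p['cy'],T[:3,:3],T[:3,3])
im=cv2.imread('pics/w1.png'); cv2.imwrite('pics/w1c.png',cv2.resize(im[0:260,70:310],None,fx=2.3,fy=2.3,interpolation=cv2.INTER_CUBIC))
for rig in ((540.8,-78.6),(544.5,-82.5)):
    for q in ([-154,87,90],[-154,83,90],[50,87,90],[50,83,90],[-154,83,31.5],[-154,0,31.5],[-76,-92,149],[30,-87,70],[30,-83,70]):
        w=R.from_euler('z',RY).as_matrix()@np.array(q,float)+[rig[0],rig[1],0]; print(q,((proj(c,w)[0]-[70,0])*2.3).round(0),end=' ')
    print()
E
```

```text
[-154, 87, 90] [115. 589.] [-154, 83, 90] [123. 589.] [50, 87, 90] [ 35. 111.] [50, 83, 90] [ 45. 111.] [-154, 83, 31.5] [192. 544.] [-154, 0, 31.5] [344. 545.] [-76, -92, 149] [476. 457.] [30, -87, 70] [483. 175.] [30, -83, 70] [474. 175.] 
[-154, 87, 90] [122. 582.] [-154, 83, 90] [131. 582.] [50, 87, 90] [ 44. 101.] [50, 83, 90] [ 54. 101.] [-154, 83, 31.5] [199. 538.] [-154, 0, 31.5] [350. 539.] [-76, -92, 149] [487. 447.] [30, -87, 70] [492. 166.] [30, -83, 70] [483. 166.]
```

View pics/w1c.png

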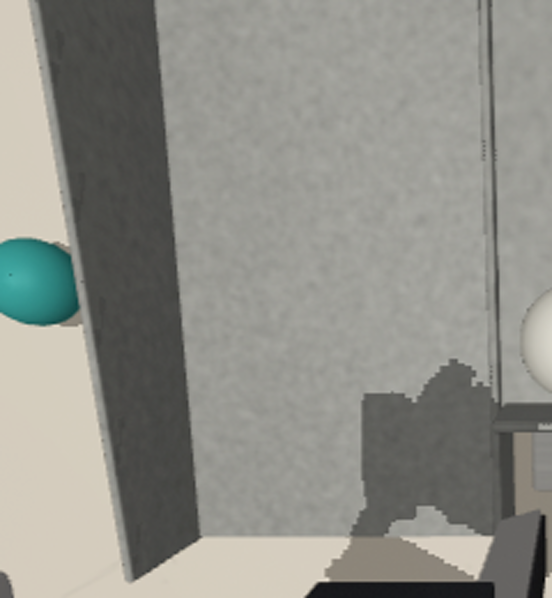

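The near outer wall corner is at (126,581) and the inner floor corner at (200,538). These match the shifted rig pose (544.5, -82.5).

carry_out --deltas '[{"dp": [3,40,0],"roll": 0,"gripper": -1},{"dp": [6,80,0],"roll": 0,"gripper": -1},{"dp": [9,120,0],"roll": 0,"gripper": -1},{"dp": [12,160,0],"roll": 0,"gripper": -1},{"dp": [15,200,0],"roll": 0,"gripper": -1},{"dp": [18,240,0],"roll": 0,"gripper": -1},{"dp": [21,280,0],"roll": 0,"gripper": -1},{"dp": [24,320,0],"roll": 0,"gripper": -1},{"dp": [26,360,0],"roll": 0,"gripper": -1},{"dp": [28,390,0],"roll": 0,"gripper": -1},{"dp": [28,390,0],"roll": 0,"gripper": -1},{"dp": [28,390,0],"roll": 0,"gripper": -1}]'

```text
clock: 8.75
eef_pos: [480.3, -83.0, 208.0]
eef_rot: [-3.141, 0.003, 0.03]
wrist_force: [-0.0, 0.4, -1.6]
finger_gap: 21.6
finger_force: 59.9
```

carry_out --deltas '[{"dp": [0,0,25],"roll": 0,"gripper": -1},{"dp": [0,0,50],"roll": 0,"gripper": -1},{"dp": [0,0,70],"roll": 0,"gripper": -1},{"dp": [0,0,82],"roll": 0,"gripper": -1},{"dp": [0,0,82],"roll": 0,"gripper": -1}]'

```text
clock: 9.17
eef_pos: [480.2, -80.5, 125.1]
eef_rot: [-3.141, 0.003, 0.035]
wrist_force: [0.9, 0.1, -1.6]
finger_gap: 21.5
finger_force: 60.0
```

```bash
python3 - <<'E'
from h import *
s=read_state();print(s['eef_pos'],s['eef_rot'],s['wrist_force'],s['moment'],s['clock'])
w=snap('wrist','w4');im=snap('scene','s3');t=snap('top','t3')
cv2.imwrite('pics/c4.png',np.hstack([cv2.resize(im[180:300,290:410],(400,400)),cv2.resize(w,None,fx=.62,fy=1)])[:,:,::-1])
E
```

```text
[480.20934269 -80.45037935 125.08720642] [-3.14056476e+00  2.67926430e-03  3.47306740e-02] [ 0.92435454  0.07648377 -1.58879243] [ 0.05467702 -0.07073099  0.01421148] 9.1667
```

View pics/c4.png

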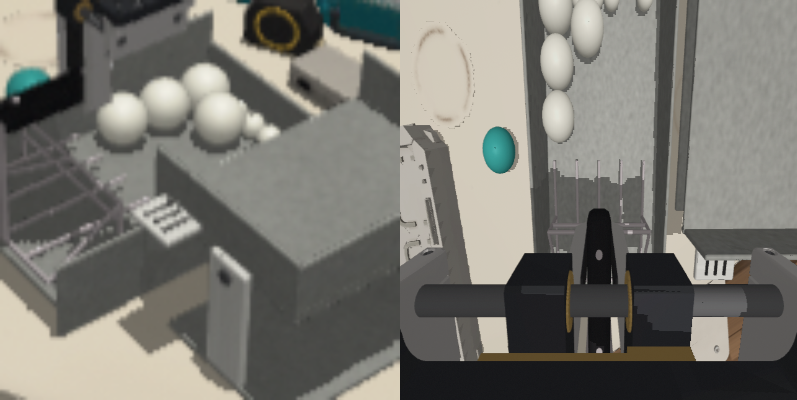

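The tines (px 556 to 642) sit inside the pan behind the ball column, whose nearest ball is at (558,115). I'll loosen the grip, settle the scoop onto the floor, shift 6 mm towards +y, and slide forward.

carry_out --deltas '[{"dp": [0,0,0],"roll": 0,"gripper": -1},{"dp": [0,0,3],"roll": 0,"gripper": -1},{"dp": [0,-3,6],"roll": 0,"gripper": -1},{"dp": [0,-6,9],"roll": 0,"gripper": -1},{"dp": [5,-6,9.5],"roll": 0,"gripper": -1},{"dp": [13,-6,10],"roll": 0,"gripper": -1},{"dp": [22,-6,11],"roll": 0,"gripper": -1},{"dp": [31,-6,12],"roll": 0,"gripper": -1},{"dp": [40,-6,13],"roll": 0,"gripper": -1}]' --newtons 6

```text
clock: 10.07
eef_pos: [521.7, -74.6, 114.2]
eef_rot: [-3.141, 0.0, 0.033]
wrist_force: [-0.7, 0.0, -0.8]
finger_gap: 22.0
finger_force: 6.0
```

```bash
python3 - <<'E'
from h import *
s=read_state();print(s['eef_pos'],s['eef_rot'],s['wrist_force'],s['moment'],s['clock'])
w=snap('wrist','w5');im=snap('scene','s4')
cv2.imwrite('pics/c5.png',np.hstack([cv2.resize(im[180:300,290:410],(400,400)),w[:,220:560]])[:,:,::-1])
E
```

```text
[521.65810837 -74.62351763 114.17870077] [-3.14144738e+00  4.34447617e-04  3.31820630e-02] [-0.6944479   0.0308978  -0.82539937] [0.00715784 0.13313736 0.01698766] 10.0667
```

View pics/c5.png

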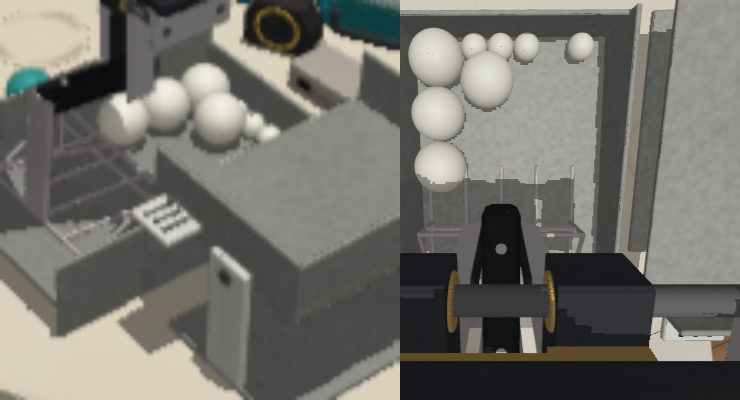

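Ball A at (440,165) is entering the outer gap. I'll go on.

carry_out --deltas '[{"dp": [8,0,0.7],"roll": 0,"gripper": -1},{"dp": [16,0,1.4],"roll": 0,"gripper": -1},{"dp": [23,0,2],"roll": 0,"gripper": -1},{"dp": [28,0,2.5],"roll": 0,"gripper": -1},{"dp": [33,0,3],"roll": 0,"gripper": -1},{"dp": [33,0,3],"roll": 0,"gripper": -1}]'

```text
clock: 10.67
eef_pos: [554.2, -73.5, 111.2]
eef_rot: [-3.142, 0.001, 0.033]
wrist_force: [-0.5, -0.1, -1.4]
finger_gap: 22.2
finger_force: 6.0
```

```bash
python3 - <<'E'
from h import *
s=read_state();print(s['eef_pos'],s['eef_rot'],s['wrist_force'],s['moment'],s['clock'])
w=snap('wrist','w6');im=snap('scene','s5')
cv2.imwrite('pics/c6.png',np.hstack([cv2.resize(im[180:300,290:410],(400,400)),w[:,220:560]])[:,:,::-1])
E
```

```text
[554.15400589 -73.47881806 111.22480353] [-3.14150102e+00  5.26007789e-04  3.34467813e-02] [-0.50038896 -0.11272051 -1.36037146] [0.05312636 0.16934282 0.04064969] 10.6667
```

View pics/c6.png

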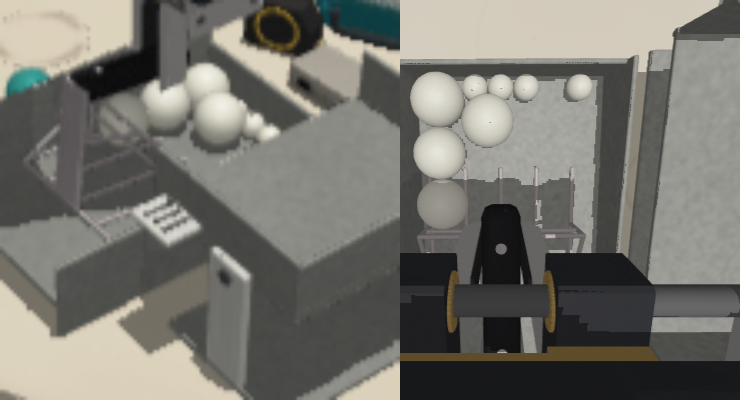

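Ball A at (442,205) lies between the tines in front of the back wall. I'll raise the nose with the loose grip, leaving the heel on the floor, then clamp and lift.

carry_out --deltas '[{"dp": [2,0,-3],"roll": 0,"gripper": -1},{"dp": [2,0,-6],"roll": 0,"gripper": -1},{"dp": [2,0,-9],"roll": 0,"gripper": -1},{"dp": [2,0,-12],"roll": 0,"gripper": -1},{"dp": [2,0,-15],"roll": 0,"gripper": -1},{"dp": [2,0,-18],"roll": 0,"gripper": -1},{"dp": [2,0,-20],"roll": 0,"gripper": -1},{"dp": [2,0,-20],"roll": 0,"gripper": -1}]' --newtons 4.5

```text
clock: 11.43
eef_pos: [555.8, -73.5, 132.0]
eef_rot: [3.141, -0.001, 0.033]
wrist_force: [-2.7, -0.2, -2.7]
finger_gap: 22.2
finger_force: 4.5
```

carry_out --deltas '[{"dp": [0,0,0],"roll": 0,"gripper": -1},{"dp": [0,0,0],"roll": 0,"gripper": -1},{"dp": [0,0,-8],"roll": 0,"gripper": -1},{"dp": [0,0,-18],"roll": 0,"gripper": -1},{"dp": [0,0,-30],"roll": 0,"gripper": -1},{"dp": [0,0,-40],"roll": 0,"gripper": -1},{"dp": [0,0,-40],"roll": 0,"gripper": -1}]' --newtons 60

```text
clock: 12.02
eef_pos: [556.7, -73.7, 174.6]
eef_rot: [3.141, -0.004, 0.033]
wrist_force: [-0.3, 0.9, -1.8]
finger_gap: 21.6
finger_force: 60.0
```

```bash
python3 - <<'E'
from h import *
s=read_state();print(s['eef_pos'],s['eef_rot'],s['wrist_force'],s['moment'],s['clock'])
w=snap('wrist','w7');im=snap('scene','s6')
cv2.imwrite('pics/c7.png',np.hstack([cv2.resize(im[160:280,290:410],(400,400)),w[:,220:560]])[:,:,::-1])
E
```

```text
[556.73995765 -73.66993184 174.59253266] [ 3.14058193 -0.00436875  0.03325999] [-0.28562948  0.89472722 -1.83087125] [-0.04160339 -0.0822312   0.00232079] 12.0167
```

View pics/c7.png

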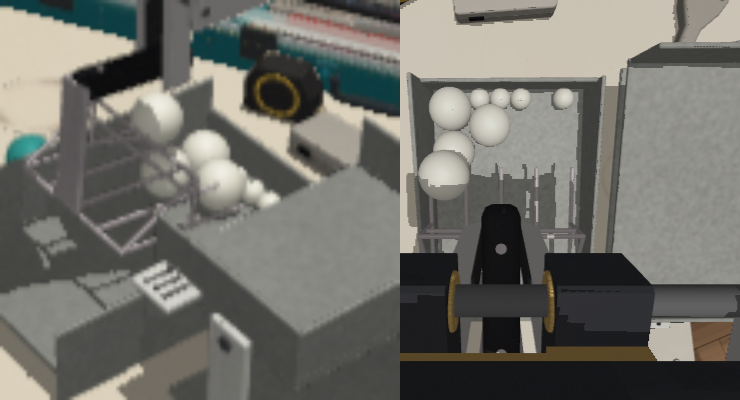

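```bash
python3 - <<'E'
from h import *
s=read_state(); c=cam('wrist'); print(s['eef_pos'])
for z in (95,105,115): print(z,(back(c,(264,175),z)-s['eef_pos']).round(1), (back(c,(320,165),z)-s['eef_pos']).round(1))
f=c[0]; 
for k in range(3):
    w=viewer.camera('wrist'); g=cv2.cvtColor(w,cv2.COLOR_RGB2GRAY)
    r=cv2.HoughCircles(cv2.medianBlur(g,5),cv2.HOUGH_GRADIENT,1,30,param1=100,param2=22,minRadius=15,maxRadius=45)
    print([tuple(a) for a in r[0].round(0) if 220<a[0]<320 and a[1]<230] )
# tilt of handle from scene view: dark pixels
cs=cam('scene')
o=s['eef_pos']+[0,0,19]
for th in (-5,0,5,10):
    t=np.radians(th); q=[o+[np.cos(t)*d,.033*d,np.sin(t)*d] for d in (-87,19)]
    print(th,((proj(cs,q)-[290,160])*400/120).round(0).tolist())
E
```

```text
[555.83767338 -73.49250142 172.04170115]
95 [[ 25.3  50.7 -77. ]] [[ 35.6   2.3 -77. ]]
105 [[ 26.9  48.8 -67. ]] [[ 36.8   2.3 -67. ]]
115 [[ 28.5  46.9 -57. ]] [[ 38.1   2.3 -57. ]]
[(np.float32(268.0), np.float32(106.0), np.float32(21.0)), (np.float32(268.0), np.float32(158.0), np.float32(29.0)), (np.float32(312.0), np.float32(122.0), np.float32(21.0))]
[(np.float32(264.0), np.float32(146.0), np.float32(23.0)), (np.float32(268.0), np.float32(104.0), np.float32(21.0)), (np.float32(310.0), np.float32(122.0), np.float32(20.0))]
[(np.float32(310.0), np.float32(122.0), np.float32(18.0)), (np.float32(264.0), np.float32(128.0), np.float32(23.0))]
-5 [[65.0, 89.0], [179.0, 53.0]]
0 [[65.0, 98.0], [179.0, 52.0]]
5 [[66.0, 106.0], [179.0, 50.0]]
10 [[67.0, 114.0], [179.0, 48.0]]
```

Ball A had ridden up to (444,175), but the tines are still tilted about 5° nose-down. It then rolled off the tips back into the pan. The grip has to be weaker for the scoop to pivot. From here I'll check numerically, since few views are left.

```bash
cat >> h.py <<'E'
RIG=np.array([544.5,-82.5])
def tilt(gx=25.5,im=None,dz=-2.3):
    """scoop pitch (deg, + nose up) from dark handle in the scene picture"""
    im=viewer.camera('scene') if im is None else im; c=cam('scene'); s=read_state(); o=s['eef_pos']+[0,0,19+dz]
    y=s['eef_rot'][2]; g=cv2.cvtColor(im,cv2.COLOR_RGB2GRAY).astype(np.float32); best=[]
    ex=np.array([np.cos(y),np.sin(y),0]); ey=np.array([-np.sin(y),np.cos(y),0])
    for th in np.arange(-30,41,1.):
        t=np.radians(th); a=ex*np.cos(t)+[0,0,np.sin(t)]; n=-ex*np.sin(t)+[0,0,np.cos(t)]
        S=lambda ds,hs:[g[int(v+.5),int(u+.5)] for u,v in proj(c,[o+a*d+n*h-ey*11 for d in ds for h in hs])]
        ds=np.arange(-60-gx,-16,3.)
        best.append((np.mean(np.minimum(S(ds,(-8,0,8)),90))-np.mean(np.minimum(S(ds[5:],(-19,19)),90)),th))
    best.sort(); return [(b[1],round(float(b[0]),1)) for b in best[:3]]
def dets(camn='wrist',lab='ball_1_center',pr=.25):
    viewer.camera(camn); o=[]
    for d in models.cut_out(camn,lab):
        if d['p']<pr: continue
        ys,xs=np.nonzero(d['region']); o.append((round(xs.mean()),round(ys.mean()),round(2*(len(xs)/np.pi)**.5),round(d['p'],2)))
    return o
E
python3 - <<'E'
from h import *
print(tilt(im=cv2.imread('pics/s6.png')[:,:,::-1]),tilt(im=cv2.imread('pics/s6.png')[:,:,::-1],dz=0))
print(dets('wrist'),dets('wrist','small_1_center'),dets('top'),dets('wrist','scoop'))
im,o=balls(); print(sorted(o,key=lambda a:-a[2]))
E
```

```text
[(np.float64(-17.0), -48.5), (np.float64(-16.0), -47.6), (np.float64(-15.0), -47.5)] [(np.float64(-14.0), -54.3), (np.float64(-15.0), -54.1), (np.float64(-13.0), -50.7)]
[(265, 115, 50, 0.73)] [(320, 95, 20, 0.54)] [(386, 192, 63, 0.45)] [(321, 253, 94, 0.59), (473, 158, 298, 0.25)]
[]
```

```bash
python3 - <<'E'
import h; from h import *
rs=h.read_state
for f,p in (('s2',[440.6,307.3,212.4]),('s3',[480.2,-80.45,125.1]),('s4',[521.7,-74.6,114.2]),('s5',[554.2,-73.5,111.2]),('s6',[556.7,-73.7,174.6])):
    h.read_state=lambda p=p:{'eef_pos':np.array(p),'eef_rot':[0,0,.033]}
    im=cv2.imread(f'pics/{f}.png')[:,:,::-1]; print(f,tilt(im=im),tilt(im=im,dz=0)[0])
ims=[]
for f,p in (('s3',[480.2,-80.45,125.1]),('s5',[554.2,-73.5,111.2]),('s6',[556.7,-73.7,174.6])):
    im=cv2.imread(f'pics/{f}.png'); u,v=proj(cam('scene'),np.array(p)+[-40,0,-30])[0].astype(int); ims.append(cv2.resize(im[v-45:v+45,u-33:u+33],None,fx=4,fy=4,interpolation=cv2.INTER_CUBIC))
cv2.imwrite('pics/cc.png',np.hstack(ims)); cv2.imwrite('pics/cc2.png',cv2.imread('pics/w7.png'))
E
```

```text
s2 [(np.float64(0.0), -68.9), (np.float64(1.0), -68.9), (np.float64(-3.0), -68.8)] (np.float64(2.0), -70.7)
s3 [(np.float64(-11.0), -45.4), (np.float64(-13.0), -43.8), (np.float64(-12.0), -42.6)] (np.float64(-8.0), -50.0)
s4 [(np.float64(-15.0), -42.4), (np.float64(-16.0), -42.1), (np.float64(-18.0), -40.3)] (np.float64(-13.0), -46.0)
s5 [(np.float64(-16.0), -44.5), (np.float64(-17.0), -42.7), (np.float64(-15.0), -42.6)] (np.float64(-13.0), -45.0)
s6 [(np.float64(-14.0), -55.9), (np.float64(-13.0), -54.9), (np.float64(-12.0), -54.7)] (np.float64(-12.0), -59.5)
```

View pics/cc.png

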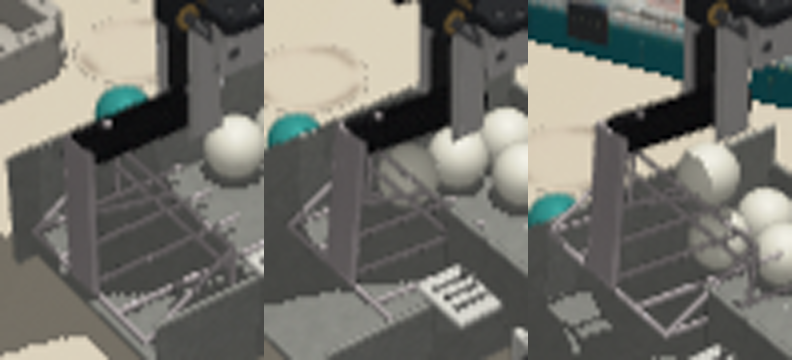

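The crops show the scoop keeping the 5° floor tilt in all three frames, so the loose grip did not let it pivot. I'll back off and relocate the balls.

carry_out --deltas '[{"dp": [-25,0,0],"roll": 0,"gripper": -1},{"dp": [-50,2,0],"roll": 0,"gripper": -1},{"dp": [-78,4,0],"roll": 0,"gripper": -1},{"dp": [-78,4,20],"roll": 0,"gripper": -1},{"dp": [-78,4,35],"roll": 0,"gripper": -1},{"dp": [-78,4,35],"roll": 0,"gripper": -1}]'

```text
clock: 13.22
eef_pos: [476.5, -79.9, 134.4]
eef_rot: [-3.141, 0.003, 0.033]
wrist_force: [-0.9, 0.3, -2.8]
finger_gap: 21.5
finger_force: 60.0
```

```bash
cat >> h.py <<'E'
def circ():
    """balls in the wrist picture -> rig frame (x,y,r_mm)"""
    w=viewer.camera('wrist'); c=cam('wrist'); g=cv2.inRange(w,(165,165,155),(255,255,255)); g[250:]=0
    hsv=cv2.cvtColor(w,cv2.COLOR_RGB2GRAY); out=[]
    r=cv2.HoughCircles(cv2.GaussianBlur(hsv,(5,5),0),cv2.HOUGH_GRADIENT,1,14,param1=80,param2=15,minRadius=8,maxRadius=34)
    for u,v,q in (r[0] if r is not None else []):
        if v>250: continue
        yy,xx=np.ogrid[:400,:640]; m=(xx-u)**2+(yy-v)**2<(.75*q)**2; px=w[m]
        if np.percentile(px.min(1),50)<150 or np.abs(px.max(1).astype(int)-px.min(1)).mean()>40: continue
        P=back(c,(u,v),35)[0]; dist=np.linalg.norm(P-c[4]); rm=q*dist/c[0]
        if rm<16: P=back(c,(u,v),20)[0]
        X=torig(P)[0]
        if -160<X[0]<135 and -95<X[1]<95: out.append((int(X[0]),int(X[1]),int(round(rm)),int(u),int(v)))
    return w,out
def torig(P):
    P=np.atleast_2d(P); Q=P.copy(); Q[:,:2]=(P[:,:2]-RIG)@R.from_euler('z',RY).as_matrix()[:2,:2]; return Q
E
python3 - <<'E'
from h import *
s=read_state(); print(s['eef_pos'],s['clock'],torig(s['eef_pos'][None]).round(1))
w,o=circ(); print(sorted(o)); cv2.imwrite('pics/w8.png',w[:,:,::-1])
E
```

```text
[476.50359595 -79.86290845 134.38731489] 13.2167 [[-67.9   4.9 134.4]]
[(48, 56, 20, 262, 70), (60, 61, 24, 256, 55), (74, -4, 24, 332, 37), (85, -3, 27, 331, 23)]
```

```bash
cat >> h.py <<'E'
def amap(im,c,z=30,x0=-150,x1=125,step=6):
    """rectified pan as text: rows rig x from far end, columns rig y from +83 to -83"""
    Rz=R.from_euler('z',RY).as_matrix(); g=im.min(2)
    for x in np.arange(x1,x0,-step):
        ys=np.arange(86,-87,-3.); P=np.array([[x,y,z] for y in ys])@Rz.T+[RIG[0],RIG[1],0]; uv=proj(c,P)
        print('%5d '%x+''.join(('#' if g[int(v+.5),int(u+.5)]>175 else '+' if g[int(v+.5),int(u+.5)]>130 else '.' if g[int(v+.5),int(u+.5)]>70 else ' ') if 0<=u<639.4 and 0<=v<399.4 else '?' for u,v in uv))
E
python3 - <<'E'
from h import *
im=viewer.camera('top'); amap(im,cam('top'),x0=-30)
E
```

```text
125 ..                 ...+..                                 
  119 ..  ++####++.   .+#########+  .++++.            .         
  113 .. .#########...+###########+.+#####..........####++..    
  107 ..+############.+###########++######+++++++...######.+    
  101 ..+############.+###########+.++##++++++++++..+###+++.   .
   95 .+++###########.++##########++########++++++++....++++   .
   89 ...++#######+++...++++#+++..+############.+++++++++++++  .
   83 ... ..++++......   ....+....+############++++++++++++++   
   77 .++. ..++++..+++.        ...+##########++++++++++++++++  .
   71 .++++#########++.++....+++  .++#######+...+++++++++++++  .
   65 .+++############+++++++++.  ..+++++#++...++++++++++++++  .
   59 .+++##########++....+++++++..  .......++++++++++++++++.  .
   53 ...++########.        +++++++++++++++++++++++++++++++++   
   47 ....++#####+          ....+..++++++++++++++++++++++++++   
   41 ... .+++##+.                   .....+++++++++++++++++++ ..
   35 ++++.  ....                            .....+++++++++++  .
   29 +..+++++..        .                         .....+++++   .
   23 +..+++++..                                           .    
   17 #.++++++                                                  
   11 #.+++++.           ..                                     
    5 +......        ..  ........                               
   -1                     .................                     
   -7 .                        ................                 
  -13                              ..  .... .......... ..       
  -19                                         ...........       
  -25                                                ....
```

The map gives the four full-size balls at rig (57,58), (103,59), (105,21) and (83,-16). I'll regrip further forward on the handle and test the pivot with a 3 N grip.

carry_out --deltas '[{"dp": [0,0,4],"roll": 0,"gripper": -1},{"dp": [0,0,8],"roll": 0,"gripper": -1},{"dp": [0,0,12],"roll": 0,"gripper": -1},{"dp": [0,0,15],"roll": 0,"gripper": -1},{"dp": [0,0,17],"roll": 0,"gripper": -1},{"dp": [0,0,17],"roll": 0,"gripper": -0.2},{"dp": [0,0,17],"roll": 0,"gripper": -0.2},{"dp": [0,0,17],"roll": 0,"gripper": -0.2},{"dp": [4,0,18],"roll": 0,"gripper": -0.2},{"dp": [9,0,19],"roll": 0,"gripper": -0.2},{"dp": [9,0,19],"roll": 0,"gripper": -1},{"dp": [9,0,19],"roll": 0,"gripper": -1}]' --newtons 5

```text
clock: 14.32
eef_pos: [487.0, -79.7, 117.2]
eef_rot: [-3.141, 0.0, 0.033]
wrist_force: [0.7, -0.0, 0.4]
finger_gap: 27.6
finger_force: 0.0
```

carry_out --deltas '[{"dp": [0,0,0],"roll": 0,"gripper": -1},{"dp": [0,0,0],"roll": 0,"gripper": -1},{"dp": [0,0,-4],"roll": 0,"gripper": -1},{"dp": [0,0,-8],"roll": 0,"gripper": -1},{"dp": [0,0,-12],"roll": 0,"gripper": -1},{"dp": [0,0,-16],"roll": 0,"gripper": -1},{"dp": [0,0,-20],"roll": 0,"gripper": -1},{"dp": [0,0,-20],"roll": 0,"gripper": -1}]' --newtons 3

```text
clock: 14.98
eef_pos: [487.2, -79.8, 138.5]
eef_rot: [3.141, -0.001, 0.033]
wrist_force: [-0.7, -0.5, -2.1]
finger_gap: 21.6
finger_force: 3.0
```

```bash
python3 - <<'E'
from h import *
s=read_state(); print(s['eef_pos'],s['finger_gap'],s['wrist_force'],s['moment'])
print(tilt(34),tilt(34,dz=0))
E
```

```text
[487.1934139  -79.84789753 138.45908946] 21.607568847413955 [-0.65731385 -0.5155602  -2.06291785] [ 0.03376942 -0.03246023  0.03627034]
[(np.float64(3.0), -33.8), (np.float64(4.0), -30.9), (np.float64(-3.0), -30.5)] [(np.float64(4.0), -38.2), (np.float64(5.0), -37.4), (np.float64(3.0), -34.1)]
```

The tilt reading rose by about 17°, so the pivot works at 3 N. I'll lower again and slide in to ball B.

carry_out --deltas '[{"dp": [0,0,7],"roll": 0,"gripper": -1},{"dp": [0,-2,14],"roll": 0,"gripper": -1},{"dp": [0,-4,20],"roll": 0,"gripper": -1},{"dp": [0,-4,22],"roll": 0,"gripper": -1},{"dp": [10,-4,23],"roll": 0,"gripper": -1},{"dp": [22,-4,24],"roll": 0,"gripper": -1},{"dp": [34,-4,25],"roll": 0,"gripper": -1},{"dp": [46,-4,26],"roll": 0,"gripper": -1},{"dp": [58,-4,27],"roll": 0,"gripper": -1},{"dp": [69,-4,28],"roll": 0,"gripper": -1},{"dp": [79,-4,29],"roll": 0,"gripper": -1},{"dp": [88,-4,30],"roll": 0,"gripper": -1}]'

```text
clock: 16.08
eef_pos: [574.4, -72.4, 106.1]
eef_rot: [-3.141, 0.003, 0.033]
wrist_force: [-0.5, -0.3, -2.3]
finger_gap: 21.9
finger_force: 3.0
```

```bash
python3 - <<'E'
from h import *
s=read_state(); print(s['eef_pos'],torig(s['eef_pos'])[0].round(1),s['wrist_force'],s['finger_gap'])
print(tilt(34),tilt(34,dz=0)[0]); 
w=viewer.camera('wrist'); cv2.imwrite('pics/w9.png',w[:,:,::-1]); amap(w,cam('wrist'),x0=-10)
E
```

```text
[574.41958415 -72.38368383 106.0561571 ] [ 30.2   9.1 106.1] [-0.53285866 -0.3206454  -2.26676048] 21.944967594637887
[(np.float64(-29.0), -26.1), (np.float64(-30.0), -25.8), (np.float64(-28.0), -24.1)] (np.float64(-30.0), -28.2)
  125 ..............+...........................................
  119    ..++++++.............+##+....................+##+..    
  113 . .#########++++#####++######++#####+++.+++++.+######.    
  107 .+############++#####+.+#####++#####.++########+#####.    
  101 .+####+#######+++++++##+++++++.++++.++###########+++..    
   95  +############+.+##########++++++..++############++++.    
   89   +#########++.+############++++++.+++###########++++..   
   83    +++####+++.++############++++++..+++#########+++++..   
   77   .++++...++++++############+++++++...+++#####+++++++..   
   71 .  ++++###++++.++#####+++.#++++++++.#+++++..++.++++++..   
   65   ++#########++.++++..        +++++.++++++++++.++++++..   
   59 .+############++.++.            +++.++++++++++.++++++..   
   53  ..+###########+....            ++++++++.......++++++..   
   47  ..++++#++++........            ................++++++.   
   41   ..................            ................+++++..   
   35    .................            ................++++++.   
   29   ..................    ###+    ...................++..   
   23 ....................     ...    ........++..........++.   
   17 .. .................            .....+..........++..+..   
   11 ....................            .....+..........++..++.   
    5 ....................             ...............++.++...  
   -1  ..................              ...............+..+++.   
   -7  ..................              ..................+++..
```

carry_out --deltas '[{"dp": [10,0,-0.5],"roll": 0,"gripper": -1},{"dp": [20,0,0],"roll": 0,"gripper": -1},{"dp": [29,0,0.5],"roll": 0,"gripper": -1},{"dp": [36,0,1],"roll": 0,"gripper": -1},{"dp": [42,0,1.5],"roll": 0,"gripper": -1},{"dp": [42,0,1.5],"roll": 0,"gripper": -1}]'

```text
clock: 16.73
eef_pos: [617.0, -71.5, 106.0]
eef_rot: [3.142, -0.0, 0.033]
wrist_force: [-1.1, -2.5, 3.7]
finger_gap: 23.5
finger_force: 3.0
```

```bash
python3 - <<'E'
from h import *
s=read_state(); print(s['eef_pos'],torig(s['eef_pos'])[0].round(1),s['wrist_force'],s['finger_gap'])
w=viewer.camera('wrist'); cv2.imwrite('pics/w10.png',w[:,:,::-1]); amap(w,cam('wrist'),x0=20)
cv2.imwrite('pics/s10.png',viewer.camera('scene')[:,:,::-1])
E
```

```text
[617.03425969 -71.48018065 105.96259938] [ 72.9   8.5 106. ] [-1.11606509 -2.49372381  3.73965831] 23.530056716994206
  125 +.                                                        
  119 ......................................................    
  113    ++++++++++..+#####+.+####+.+#####..++++++++++++####+   
  107  .++########+++.+####+++####+.++###+.+++########++####.   
  101  ++##########++.+..........+++++....++++#########+++..    
   95  ...########+++..+........ +....++...++##########++++.    
   89  ..................           .......+++###+......+++.    
   83    ...............            ..................+++++..   
   77    ...............             .....++..........+++++.    
   71    ................            ......+..........+++++..   
   65    ................            ......+..........+++++..   
   59   .................    ....    ......+...........++++..   
   53  ..................              ................++++..   
   47   .................              .................++++.   
   41   ................                .....................   
   35    ...............                ..............+..+...   
   29    ...............                .......++++++....+...   
   23             .....                  ......
```

```bash
python3 - <<'E'
from h import *
w=cv2.imread('pics/w10.png')[:,:,::-1]; c=cam('wrist'); g=w.min(2); Rz=R.from_euler('z',RY).as_matrix()
for x in range(125,0,-5):
    P=np.array([[x,y,30] for y in np.arange(89,-60,-3.)])@Rz.T+[RIG[0],RIG[1],0]
    print('%4d '%x+''.join('%x'%(g[int(v+.5),int(u+.5)]//16) if 0<=u<639 and 0<=v<399 else '?' for u,v in proj(c,P)))
E
```

```text
125 a8544444444444444444444444444444444444444444444444
 120 88888888777788888778877777877877777777777777775744
 115 433389aaaaa998688abcbb959bbbba99abcba55789aaaaa978
 110 4439aabbbbbbaa978bbccba6abccba7abcccb689aabbbbbba9
 105 449abbbcccbbbaa959aba66659aba8979aba779aabbbbcbbbb
 100 339abbcccccbbba978586777766799999895589abbbcccccbb
  95 33777bcccccbbaa968987777774285555896589abbbcccccbb
  90 33677777b977776667771111111111255555579aabbb977777
  85 33367777777766656774111111111115555555666777777776
  80 33334666666664556773111111111112555556556666666658
  75 33334454566655456774111111111110555559855455555558
  70 33335667777776666676011111111100555555865555555568
  65 33336777777777666566100011101100555555865545555558
  60 33367777777777766644001066641000555554965555555556
  55 33577777787777776555000026611010345556645555555556
  50 33677777887777755555001111111110005555555555555555
  45 33377777777777555555001111111110015555555545555555
  40 33367777777776555554001111110010012555555467855666
  35 33335777777765555551000111111100001555555555445558
  30 33345565555555555551000111111100001455555588555558
  25 11111111111115555530000110111100001155555511111111
  20 11111111111115555511100111111110001155555411111111
  15 11111111111135555510000111111111001145555311111111
  10 11111111111125555210300011111110001015555311111111
   5 11111111112225555111800111111111000015555222111111
```

carry_out --deltas '[{"dp": [0,0,-4],"roll": 0,"gripper": -1},{"dp": [0,0,-8],"roll": 0,"gripper": -1},{"dp": [0,0,-12],"roll": 0,"gripper": -1},{"dp": [0,0,-16],"roll": 0,"gripper": -1},{"dp": [0,0,-20],"roll": 0,"gripper": -1},{"dp": [0,0,-24],"roll": 0,"gripper": -1},{"dp": [0,0,-24],"roll": 0,"gripper": -1}]'

```text
clock: 17.42
eef_pos: [616.9, -71.4, 131.0]
eef_rot: [3.141, -0.001, 0.033]
wrist_force: [-0.6, 0.4, -2.5]
finger_gap: 22.1
finger_force: 3.0
```

```bash
python3 - <<'E'
from h import *
s=read_state(); print(s['eef_pos'],torig(s['eef_pos'])[0].round(1),s['wrist_force'],s['finger_gap'])
print(tilt(34),tilt(34,dz=0)[0],tilt(34,dz=3)[0])
w=viewer.camera('wrist'); c=cam('wrist'); g=w.min(2); Rz=R.from_euler('z',RY).as_matrix(); cv2.imwrite('pics/w11.png',w[:,:,::-1])
for x in range(125,20,-5):
    P=np.array([[x,y,40] for y in np.arange(89,-60,-3.)])@Rz.T+[RIG[0],RIG[1],0]
    print('%4d '%x+''.join('%x'%(g[int(v+.5),int(u+.5)]//16) if 0<=u<639 and 0<=v<399 else '?' for u,v in proj(c,P)))
sc=viewer.camera('scene'); cv2.imwrite('pics/s11.png',cv2.resize(sc[140:290,290:440,::-1],None,fx=4,fy=4))
E
```

```text
[616.94608032 -71.43598485 131.02491854] [ 72.8   8.6 131. ] [-0.60415791  0.42267756 -2.4607629 ] 22.143767688290474
[(np.float64(40.0), -0.8), (np.float64(39.0), -0.5), (np.float64(38.0), 0.1)] (np.float64(-30.0), -3.8) (np.float64(-30.0), -11.2)
 125 a7444444444444444444444434444444444444444443434433
 120 33333476677776477797767777aaa8959aa998556666998887
 115 3333389aaaaaa99789b899aaaa98aa69bbcba5789aaaaaa988
 110 34438aabbbbbbba9889aabbbbbaa9869bbcba78aaabbbbbba9
 105 43369abbccccbbba79aabbbbcbbba9898999689abbcccccbba
 100 3337aabbcccccbba89abb9777777ba899895689abbcccccbbb
  95 33337abbccccbbba89ab87777777aa989899589abbbccccbba
  90 333366777877776666ab87721110111555455689aab7777776
  85 33333566767666654567761111111111155555566667776658
  80 33333666666666545556601111111111145555555556655856
  75 33367777777776665545511111111111145556954555555856
  70 33677777777777665455511111111111045556955555555876
  65 36777777777777766455300111111101035556555555554876
  60 36777777777777766544300111111100035457555554555886
  55 36777777777777766555300116666010035555555555555586
  50 34777777777777665555300004664100035555955545555585
  45 33467777777776555555300011111101015555555445554585
  40 33346677766665555555100010001110005555554555455585
  35 33355545554455555555000101111100004555555445545887
  30 33345444444445555552001011111100001555555577745555
  25 55555555555555555551000101110110001555555557766666
```

View pics/s11.png

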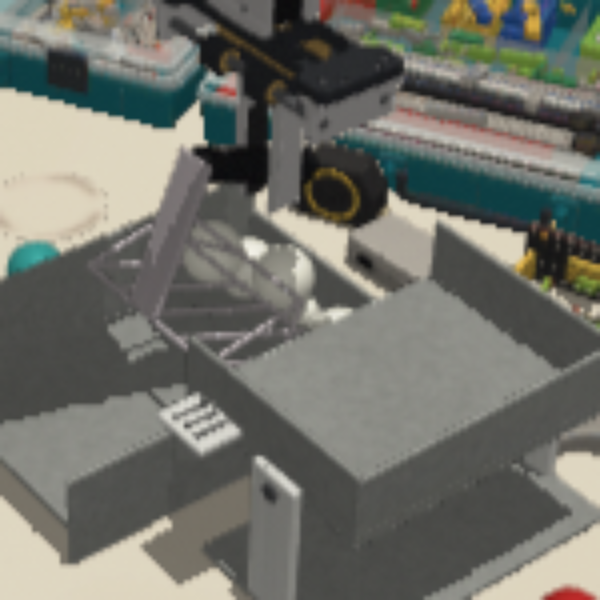

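My last permitted view shows the scoop pitched about 25–30° nose-down: the post leans from (140,310) to (190,150). The push turned it in the weak grip. I'll set the tips down, drag back so it rights itself, then clamp firmly before sliding in.

carry_out --deltas '[{"dp": [0,0,10],"roll": 0,"gripper": -1},{"dp": [0,0,19],"roll": 0,"gripper": -1},{"dp": [0,0,25],"roll": 0,"gripper": -1},{"dp": [-10,0,25],"roll": 0,"gripper": -1},{"dp": [-20,0,25],"roll": 0,"gripper": -1},{"dp": [-30,0,24],"roll": 0,"gripper": -1},{"dp": [-42,0,23],"roll": 0,"gripper": -1},{"dp": [-54,0,22],"roll": 0,"gripper": -1},{"dp": [-66,0,21],"roll": 0,"gripper": -1},{"dp": [-78,0,20],"roll": 0,"gripper": -1},{"dp": [-90,0,19],"roll": 0,"gripper": -1},{"dp": [-100,0,18],"roll": 0,"gripper": -1}]'

```text
clock: 18.67
eef_pos: [516.4, -74.7, 111.9]
eef_rot: [-3.142, -0.001, 0.033]
wrist_force: [2.0, 0.3, 0.1]
finger_gap: 21.8
finger_force: 3.0
```

```bash
cat >> h.py <<'E'
def hexmap(w,c,x1=125,x0=0,z=35):
    g=w.min(2); Rz=R.from_euler('z',RY).as_matrix()
    for x in range(x1,x0,-5):
        P=np.array([[x,y,z] for y in np.arange(89,-89,-3.)])@Rz.T+[RIG[0],RIG[1],0]
        print('%4d '%x+''.join('%x'%(g[int(v+.5),int(u+.5)]//16) if 0<=u<639 and 0<=v<399 else '?' for u,v in proj(c,P)))
def stat(gx=34,m=True,**k):
    s=read_state(); print(s['eef_pos'].round(1),torig(s['eef_pos'])[0].round(1),s['wrist_force'].round(1),s['moment'].round(3),round(s['finger_gap'],1),s['clock'])
    print(tilt(gx),tilt(gx,dz=0)[0])
    if m:
        w=viewer.camera('wrist'); hexmap(w,cam('wrist'),**k)
E
python3 - <<'E'
from h import *
stat()
E
```

```text
[516.4 -74.7 111.9] [-27.8   8.8 111.9] [2.  0.3 0.1] [ 0.11  -0.242 -0.036] 21.8 18.6667
[(np.float64(-12.0), -18.9), (np.float64(-13.0), -18.8), (np.float64(-18.0), -18.8)] (np.float64(-15.0), -18.9)
 125 444444444444444444444444444444444444444444444444444444443443
 120 4444447bbbba54444444444444444444444444444abbbbb4444444444444
 115 44449bcccccccb9446bccb444bccc544bccc644abcccccccc7acccc44444
 110 444accdddddcccba9bcddcb9bcdddc9acdddc8abcccdddddccbcddc93444
 105 447bccddddddccba8bcccca6abcccb89bcccb9abcccdddddccbbccc74444
 100 448bcccddddcccba969aa969689a967689a969abbccddddcccb999644444
  95 446abccccccccbba89aaaa99a666aa995555589abbcccccccba6a5544444
  90 4448aabbbbbbba9abccccccbb999999999966689abbbbbbbba9997544444
  85 444479aaaaaaaabccccccccccba9a999aaaa666799aaaaaa899a99544444
  80 444469578888abcccddddddcccba9aaa999aa65666788769999997544444
  75 4a9499999558abcccdddddddcccbaaaaa9aaa99a755699a99998a9544444
  70 489489999999bbcccdddddddcccba9a99a99aaa9999aa99aa998a7544444
  65 47a4959999a8abbcccdddddcccbb999aa9a6a9aa99aaaaaa999899544444
  60 44a599a999999abbcccccccccbba899a9aa7699aaa9aa59aaaa996544343
  55 44abbbcbbbba89abbbccccbbbba9a9aaaa97698aaaa9aa6a999997544444
  50 7bcccccccccbba89aabbbbbaa98aaaa9a9a79a8a9aa99a6a998a97644444
  45 bcccdddddcccbba87899999875799aa9a9975a8a99a99a699a7a96544444
  40 bccdddddddcccba9566565566679aaaa99966a8aaa9aa759997999544444
  35 cccdddddddcccba96999999999699a9aaaa55a89a99a9a69998a9a544444
  30 bcccdddddcccbba959999999a969999aaaaa5a89a9a9995999a999554444
  25 bbcccccccccbba97999999999769aaaa99a96a99aaaaa95998a999544444
  20 6abbcccccbbba97a99a99999a7899a9aaaaa59aaaaaaaa59a97999544443
  15 449aaabbaaa9799a5999a9a99789aaaaaa9959a9aa999959966799553444
  10 475565776555555655666566666666666666666666666668868679554444
   5 8644a555559996596555565666696565aaa565a655666659969957554444
```

The scoop is flat again, and the map shows balls at (103,61), (103,-47), (68,24) and (36,61). I'll clamp it in this attitude and slide in along the slope.

carry_out --deltas '[{"dp": [0,0,0],"roll": 0,"gripper": -1},{"dp": [0,0,0],"roll": 0,"gripper": -1},{"dp": [1,0,-1.5],"roll": 0,"gripper": -1},{"dp": [10,0,-0.5],"roll": 0,"gripper": -1},{"dp": [19,0,0.3],"roll": 0,"gripper": -1},{"dp": [28,0,1],"roll": 0,"gripper": -1},{"dp": [37,0,1.8],"roll": 0,"gripper": -1},{"dp": [46,0,2.6],"roll": 0,"gripper": -1},{"dp": [55,0,3.4],"roll": 0,"gripper": -1},{"dp": [64,0,4.2],"roll": 0,"gripper": -1},{"dp": [73,0,5],"roll": 0,"gripper": -1},{"dp": [80,0,5.6],"roll": 0,"gripper": -1}]' --newtons 60

```text
clock: 19.82
eef_pos: [595.4, -72.3, 110.7]
eef_rot: [3.141, 0.005, 0.033]
wrist_force: [-52.9, 3.9, 65.7]
finger_gap: 21.8
finger_force: 60.0
```

```bash
python3 - <<'E'
from h import *
stat(x0=25)
E
```

```text
[595.4 -72.3 110.7] [ 51.2   8.5 110.7] [-52.9   3.9  65.7] [ 0.733  8.307 -0.013] 21.8 19.8167
[(np.float64(-23.0), -20.3), (np.float64(-20.0), -18.6), (np.float64(-21.0), -18.5)] (np.float64(-23.0), -20.0)
 125 779787778777779887878777787888888888886988888888888988888888
 120 439534556666559655577555567865555776557956678855555977433333
 115 4395499bbbbaa9878abccba88878ca69bccb86599aaabbaa8899ccb83333
 110 489aaaaa9987aa988aa899aaaa998b69bccc7679abbbccbbb779ccc73333
 105 aabbbbbbaaa97789789aabbbbbbaa9969aba6679bbccccccb889aaa33333
 100 bbbbbbbbbbaa98899aabbbbbbbbbba9999955689bbcccdccb78895533333
  95 bbcccccccbbaa9789abbbccccccbbba999955688bbbcccccb89886533333
  90 bccccccccbbaa989abbbccccccccbba999995588abbbbbbbb78996533333
  85 bcccccccbbbaa978abbbcccccccbbba9999656889aaaabaa979898533333
  80 bbccccccbbba98589abbbccccccbbaa89996599896889878989996533333
  75 bbbbbbbbbaa9855989abbbbbbbbbba955999599955555558956996533333
  70 677abbbaaa985555579aaabbbbaaa8555555559555555555954596533333
  65 356666666655555555556666666645555555555555555555957456533333
  60 545555555555555555555555666666666666666666666666666655533333
  55 533355545554555555455555455555555555575555555555958994533333
  50 666666666666666666666666666666666666666666666666666666663333
  45 433355555455545545555100111111100555575555555555558895533333
  40 543355555555545555554000111111110055575555555555459945533333
  35 354355555554555555550000000000100055565555555555558458543333
  30 335455555555555555550001110011101025555555555555575588533333
```

The force is high, about 53 N back and 66 N up, and two balls look raised on the tines. I'll relieve it by moving up, then check.

carry_out --deltas '[{"dp": [-2,0,-5],"roll": 0,"gripper": -1},{"dp": [-3,0,-10],"roll": 0,"gripper": -1},{"dp": [-3,0,-15],"roll": 0,"gripper": -1},{"dp": [-3,0,-20],"roll": 0,"gripper": -1}]'

```text
clock: 20.3
eef_pos: [594.0, -72.1, 126.2]
eef_rot: [-3.141, 0.001, 0.033]
wrist_force: [-0.2, -0.6, -2.7]
finger_gap: 21.3
finger_force: 60.0
```

```bash
python3 - <<'E'
from h import *
stat(x0=35,z=60)
im=viewer.camera('scene'); cv2.imwrite('pics/s12.png',im[:,:,::-1])
g=im.min(2); c=cam('scene'); s=read_state(); o=s['eef_pos']+[0,0,19]
# text picture in the x-z plane through the scoop's -y side (rows z, cols rig x rel. grip)
for z in range(40,-140,-8):
    q=[o+[x,-15+.033*x,z] for x in range(-130,70,4)]
    print('%4d '%z+''.join('%x'%(g[int(v+.5),int(u+.5)]//16) for u,v in proj(c,q)))
E
```

```text
[594.  -72.1 126.2] [ 49.8   8.7 126.2] [-0.2 -0.6 -2.7] [-0.065 -0.004  0.002] 21.3 20.3
[(np.float64(-22.0), -20.4), (np.float64(-17.0), -17.8), (np.float64(-20.0), -16.4)] (np.float64(-18.0), -19.9)
 125 479977778777787987777777776988877777777878887788588888888447
 120 444933345688655955567655556955445654457756675555568533333338
 115 44495359aabbaa8959abcbb78789b96abcc76588aabbba78ab9bb3333358
 110 343899999877bba967bb89999987ba7abcc7789abbbbbb89a89cb3333338
 105 49aabbbbbaa987b9779aaabbbbaa98979a95699abcccccb7969943333358
 100 abbbbbbbbbaa987979aabbbbbbbbaa999955698abcccccb7a79533333347
  95 abbbcccccbbaa9889abbbbccccbbbaa89955699abbbcbbb7889533333338
  90 bbbccccccbbba9879abbbccccccbbba98958579aabbbbaa8988533333347
  85 bbbccccccbbba9879abbbccccccbbba89968989789999998899533333338
  80 abbbcccbbbbaa9789abbbbccccbbbaa89869989988965998899543333348
  75 9abbbbbbbbaa985879aabbbbbbbbaa859995879555555888969543333338
  70 3667aaaaaa9875555599aaabaaaa97555555569555555599645543333348
  65 335466686555555555556666666555555555555555555588555543333338
  60 35445555555555555555555555555555555
[... 877 characters left out ...]
4446666698776766abbbbbbacaa2
 -48 888888444444444455556555455788888877676799a999cccc
 -56 588888444444444555554444444577888888a666677777aaba
 -64 488888884444444455555444444457778887876564544457cc
 -72 4488888884444444445555444444445666656674554544446a
 -80 4448888888444444444555446665644444554679ac56455444
 -88 444488446654444444446555444448444444757888d5654544
 -96 44444887444444444444447544444444444444478899655667
-104 4444444444444444444344456444444444444456666a86a755
-112 7877744444444444444444444754444a58b57644445667cc85
-120 88888888777444444444444445665647444444444665779aa7
-128 888888888888878774444444444465444444468666887457ab
-136 88888888888888888887444444444587788789898887878789
```

carry_out --deltas '[{"dp": [-4,0,3],"roll": 0,"gripper": -1},{"dp": [-10,0,6],"roll": 0,"gripper": -1},{"dp": [-18,0,8],"roll": 0,"gripper": -1},{"dp": [-28,0,8],"roll": 0,"gripper": -1},{"dp": [-38,0,7],"roll": 0,"gripper": -1},{"dp": [-48,0,6],"roll": 0,"gripper": -1},{"dp": [-60,0,5],"roll": 0,"gripper": -1},{"dp": [-75,0,3],"roll": 0,"gripper": -1},{"dp": [-90,0,1],"roll": 0,"gripper": -1},{"dp": [-105,0,0],"roll": 0,"gripper": -1},{"dp": [-105,0,0],"roll": 0,"gripper": -1}]'

```text
clock: 21.42
eef_pos: [486.4, -75.6, 126.1]
eef_rot: [-3.141, 0.001, 0.033]
wrist_force: [-1.3, 0.6, -1.9]
finger_gap: 21.5
finger_force: 60.0
```

```bash
cat >> h.py <<'E'
def side():
    im=viewer.camera('scene'); g=im.min(2); c=cam('scene'); s=read_state(); o=s['eef_pos']+[0,0,19]
    for z in range(44,-32,-6):
        q=[o+[x,-11+.033*x,z] for x in range(-120,0,3)]
        print('%4d '%z+''.join('%x'%(g[int(v+.5),int(u+.5)]//16) for u,v in proj(c,q)))
E
python3 - <<'E'
from h import *
stat(x0=-20,z=35); side()
E
```

```text
[486.4 -75.6 126.1] [-57.8   8.8 126.1] [-1.3  0.6 -1.9] [ 0.017  0.012 -0.057] 21.5 21.4167
[(np.float64(-22.0), -17.9), (np.float64(-20.0), -17.4), (np.float64(-19.0), -17.2)] (np.float64(-20.0), -20.0)
 125 ????????????????????????????????????????????????????????????
 120 ????????????????????????????????????????????????????????????
 115 ????????????????????????????????????????????????????????????
 110 444abccccdcccbba5bcddcb5accdcb6accdcb5abbccccccccbacddc93333
 105 448abcccdddccbba8acccba9abcccb7abcccb8abbccddddcccbbccc83333
 100 448abcccddcccbba88aaaa8579aaa9679aaa889abbcccccccba9aa943333
  95 444abbbccccbbba987566599656659955665589aabbbcccbbba555533333
  90 44489aabbbbbaa986999999999999999999556899aabbbbaa99996533333
  85 44446899aaa99876599999999999999999996567899aaa99899999533333
  80 444455677887765599999999999999999999755566777775999996533343
  75 444489555555559999989999999999999999999555555999999999533433
  70 444489889999999999999999999999999999999999999999999999533433
  65 444489989999999999999999999999999999999999999999999999533333
  60 44449999999999999999999999999999
[... 916 characters left out ...]
cccccbba999a5999999996599997a9953333
 -15 ccdddddcccbba979bbccccddddcccbba9999599a999999599997a9953333
  44 bbbbbbbbbbbbbbbb99abbbbbb886833100000166
  38 bbbbbbbbbbbbbbb9985967361000000000000166
  32 bbbbbbbbbbbab971211340000000000101100166
  26 bbbbbbbbbbb8a311111211000000111000000166
  20 578a9a9995965600100100110011000000000166
  14 4444454544444431000000000000000000000166
   8 4444444444444445430000000000022421111166
   2 4444444444444444552000213234446552314156
  -4 4444444444444444455554444444444545666966
 -10 4444444444444444445544444444444555556666
 -16 4444444444444444445544445455655544546666
 -22 4444444444444456444555555544444444444456
 -28 4444444444444665544455444444444444444445
```

The map shows both balls travelling with the scoop, about 45 mm ahead of the grip. The side profile shows the handle rising towards the nose, so it is nose-up with two balls aboard. I'll lift and carry it to the tray.

carry_out --deltas '[{"dp": [0,0,-8],"roll": 0,"gripper": -1},{"dp": [0,0,-20],"roll": 0,"gripper": -1},{"dp": [0,0,-35],"roll": 0,"gripper": -1},{"dp": [0,0,-50],"roll": 0,"gripper": -1},{"dp": [0,0,-65],"roll": 0,"gripper": -1},{"dp": [0,0,-80],"roll": 0,"gripper": -1},{"dp": [0,0,-92],"roll": 0,"gripper": -1},{"dp": [0,0,-100],"roll": 0,"gripper": -1},{"dp": [0,0,-100],"roll": 0,"gripper": -1}]'

```text
clock: 22.37
eef_pos: [489.5, -75.8, 228.1]
eef_rot: [3.141, -0.003, 0.033]
wrist_force: [0.4, -0.6, -2.3]
finger_gap: 21.3
finger_force: 60.0
```

```bash
python3 - <<'E'
from h import *
stat(x0=-60,x1=30,z=150); side()
E
```

```text
[489.5 -75.8 228.1] [-54.8   8.6 228.1] [ 0.4 -0.6 -2.3] [-0.006 -0.015 -0.021] 21.3 22.3667
[(np.float64(-19.0), -18.8), (np.float64(-18.0), -18.4), (np.float64(-22.0), -16.1)] (np.float64(-18.0), -21.4)
  30 bbbbbb844448998998999999999999999999999999999953338776778899
  25 bbbbbb8444499999989899899999999999999999a9999953337776748899
  20 bb9abb834449999999999999998999999999998999999953338977778888
  15 bb9abb834449999799999999998999999999997999999953337966769888
  10 bb99bb833449998868999999598999999999997999999953336976778898
   5 bb9899999868999868998899998899959999997999999953337977658889
   0 a9abbbbbaaa975896989aabbbbaa98959999997999999954336977778889
  -5 abbbccbbbbba985859abbbbcbbbbba959999998999999963338977759889
 -10 bbcccccccbbba9889abbbcccccccbba99999998899999964338777759989
 -15 bccccddcccbbba88abbbccccdccccbba9999999999998964339777779998
 -20 bcccdddcccbbaa88abbcccddddcccbba8999999999999964339677769999
 -25 bccccccccbbba988aabbccccccccbbaa9955558699999964349777779998
 -30 bbbcccccbbbaa8598abbbccccccbbba95555559599999965339777759998
 -35 7777bbbbbaa9955959abbbbbbbbbaa95
[... 190 characters left out ...]
555555558655556589999995355775648899
 -55 796656543345445555554544444444447744445447777774355554558787
  44 bbbbbbbbbbbbbbbbbbb990000111112310000145
  38 bbbbbbbbbbbbbbbbbbbbb7950131000000000145
  32 abbbbbbbbbbbbbb7673331000000000000000145
  26 88abbbbbbbb99611111232000000000001000145
  20 7996bbbbbbb95000101010000000000000000145
  14 558aaaabbbbb4531000000000000000000000145
   8 55569a7abbbb7445430000000001515252111145
   2 8aaaa958bbbba444454001254a9ab76a52111135
  -4 78888855bbbbba444557a66aabbbba5665445885
 -10 5655555bbbbbbb74445668abbbbbbb9586566685
 -16 66655599bbabbba44455aabbabbbbbb788556655
 -22 65665566b8bbbbbb44458bbba989866657a66666
 -28 5555555ab9aaab9644455766767a999aabbbb865
```

carry_out --deltas '[{"dp": [-1,-10,0],"roll": 0,"gripper": -1},{"dp": [-4,-35,0],"roll": 0,"gripper": -1},{"dp": [-10,-70,0],"roll": 0,"gripper": -1},{"dp": [-17,-110,0],"roll": 0,"gripper": -1},{"dp": [-24,-150,0],"roll": 0,"gripper": -1},{"dp": [-31,-190,0],"roll": 0,"gripper": -1},{"dp": [-38,-230,0],"roll": 0,"gripper": -1},{"dp": [-45,-270,0],"roll": 0,"gripper": -1},{"dp": [-51,-310,0],"roll": 0,"gripper": -1},{"dp": [-57,-345,0],"roll": 0,"gripper": -1},{"dp": [-61,-370,0],"roll": 0,"gripper": -1},{"dp": [-62,-381,0],"roll": 0,"gripper": -1}]'

```text
clock: 23.57
eef_pos: [412.4, 306.1, 225.8]
eef_rot: [-3.142, 0.001, 0.036]
wrist_force: [-0.8, -0.4, -2.9]
finger_gap: 21.5
finger_force: 60.0
```

carry_out --deltas '[{"dp": [0,0,10],"roll": 0,"gripper": -1},{"dp": [0,0,30],"roll": 0,"gripper": -1},{"dp": [0,0,50],"roll": 0,"gripper": -1},{"dp": [0,0,70],"roll": 0,"gripper": -1},{"dp": [0,0,85],"roll": 0,"gripper": -1},{"dp": [0,0,93],"roll": 0,"gripper": -1},{"dp": [0,0,98],"roll": 0,"gripper": -1},{"dp": [0,0,98],"roll": 0,"gripper": -1}]'

```text
clock: 24.23
eef_pos: [414.0, 302.3, 127.6]
eef_rot: [3.141, 0.001, 0.033]
wrist_force: [0.1, -0.1, -2.7]
finger_gap: 21.7
finger_force: 60.0
```

```bash
python3 - <<'E'
import h; from h import *
s=read_state(); print(s['eef_pos'].round(1),s['wrist_force'].round(1),s['moment'].round(3))
h.RIG=s['eef_pos'][:2]; h.RY=.033
w=viewer.camera('wrist'); hexmap(w,cam('wrist'),x1=110,x0=-5,z=40); side()
E
```

```text
[414.  302.3 127.6] [ 0.1 -0.1 -2.7] [ 0.002 -0.013  0.034]
 110 aaaaaaaaaaaaaaaaaaaaaaaaaaaaaaaaaaaaaa6444444444444446aaaa78
 105 aaaaaaaaaaaaaaaaaaaa4aaa47aa66aaa8aaaa776558aaaaaaaaaaaaaaa9
 100 44444444444aaaaa5aaaaaaaaaaaaaaaaaaaaaaa97644444444444444455
  95 897646776aaaaaaaaaaaaa76444444444444444555599999999aaaaaaaaa
  90 aa98644444444444444444999995999aaaaaaaaaaaaaaaaaaaaaaa688778
  85 44455559a9aaa9aaaaaaaaa9aaaaaa99a89aaaaaaa688777769aaaaaaaaa
  80 aaaaaaaaaaaaaaaaa7788887aaaa887798879aaaaa86aaaaaaaaaaaaaaaa
  75 a889888876aaaaaa98aaaaaaaaaaa88aaaa689aaa989aaaaaaaaaaa8aaaa
  70 aaa98aaa689aaa98889aaaaaaaa6988aaaa6869aaa97aaa6aaaaaaa9aaaa
  65 aa8899aa688aaaa8896aaaaaaaa6988aaaaa869a8a97aaa69aaaaa79aaaa
  60 aaaa9889999987a8886aaaaaaaaa6887788999998a9aaaa6aaaaaa89aaaa
  55 aaa9aaabbaaaaa98596aaaaaaaaa68799aaabbbaaa9aaaa6aaaaaa79aaaa
  50 a99abbbbbbbbbaa9866aaaaaaaa6689aabbbbbbbbba9aaa79aaaaa89aaaa
  45 a9abbbbcccbbbbaa9869aaaaaaa679aabbbbccccbbba9aa76aaaaa79aaaa
  40 9abbbcccccccbbba9969aaaaaa7689abbbcccccccbbba9a79aaaaa89aaaa
  35 9abbbcccccccbbbaa969aaaaa6668977bbcccccccbbba
[... 375 characters left out ...]
55555555555545566555555555666566559a
   0 555655566666666665544444446665565556544a7555446666aaa59aa559
  44 baaaaaaaaaaaaaaaaaaaaaaaaaaaaaaa95531134
  38 abbaaaaaaaaaaaaaaaaaaaaaaaaaa75730000355
  32 aaabbaaabaaabbbbaaaa7a737630300000000155
  26 aabaabaaabaaaaa9676348211110000000000155
  20 aaababaabbbaa770011121111111000000000145
  14 abaaabbbabbba431000111110010000000000335
   8 aaaaaaaabaabaa44320000000000001557501256
   2 aaababbaaaabaaa45510001565989ba996521155
  -4 aaa9aaa9aaaa9964445345466657658675531145
 -10 9779878989998897455687678777766568656555
 -16 5655765666665665445555555555555555555556
 -22 5555555555555555544555555555555555555555
 -28 5555555555555555544455555555555555555554
```

Both balls are still aboard, though one hopped across a tine on the way, so I'll move sideways more gently next time. Now I'll lower onto the tray floor and let the scoop go flat.

carry_out --deltas '[{"dp": [0,0,8],"roll": 0,"gripper": -1},{"dp": [0,0,16],"roll": 0,"gripper": -1},{"dp": [0,0,22],"roll": 0,"gripper": -1},{"dp": [0,0,25],"roll": 0,"gripper": -1}]'

```text
clock: 24.67
eef_pos: [413.7, 302.8, 102.1]
eef_rot: [3.141, 0.001, 0.033]
wrist_force: [0.1, -0.2, -2.9]
finger_gap: 21.7
finger_force: 60.0
```

carry_out --deltas '[{"dp": [0,0,3],"roll": 0,"gripper": -1},{"dp": [0,0,6],"roll": 0,"gripper": -1},{"dp": [0,0,9],"roll": 0,"gripper": -1},{"dp": [0,0,12],"roll": 0,"gripper": -1},{"dp": [0,0,15],"roll": 0,"gripper": -1},{"dp": [0,0,18],"roll": 0,"gripper": -1},{"dp": [0,0,18],"roll": 0,"gripper": -1}]' --newtons 4

```text
clock: 25.25
eef_pos: [414.5, 303.1, 85.5]
eef_rot: [-3.141, -0.001, 0.033]
wrist_force: [0.7, -0.3, 0.2]
finger_gap: 21.6
finger_force: 4.0
```

```bash
python3 - <<'E'
import h; from h import *
s=read_state(); print(s['eef_pos'].round(1),s['wrist_force'].round(1),s['moment'].round(3))
h.RIG=s['eef_pos'][:2]; h.RY=.033
w=viewer.camera('wrist'); hexmap(w,cam('wrist'),x1=110,x0=-5,z=30); side()
E
```

```text
[414.5 303.1  85.5] [ 0.7 -0.3  0.2] [ 0.023 -0.236  0.031]
 110 bbbbbbbbbbbbbbbbaaaaaaaaaaaaaaabbbbbbbb7444444444444444aabaa
 105 aaaaaaaaaaaaaaabbaaa4aba74bba5bbb46bbbb687557aabbbaabaaaaaaa
 100 44444444446aabaa6babaaaabbaaaaaaaaaaaaaa97554444444444444445
  95 76568aaaaaaaaaaaaaaaa86554444444444444444559aaaaaaaaaaaaaaaa
  90 a985544444444444444444766666aaaaaaaaaaaaaaabbaaaaaaaaaa99888
  85 4445666aaaaaaaaaaaaaaaaaaaaaaaaaaaaaabbbbbba8888888aaaaaaaaa
  80 aaaaaaaaaaaaaaaaaa888888aaaa899899788abbbba8aaaaaaaaaaaaaaaa
  75 aa88887979aaaaaa89aaaaaaabbbb89bbbaa89abba78abaaaaaa89aaaaaa
  70 aaaaaa99a55aaaa98aa6aaaaaabbb89bbaaa898a9a78abba86aa9aaaaaaa
  65 aaaaaaaaa57aaaa98aa6aaaaaabbb88bbbaa89a68aa8aabb8aaa9aaaaaaa
  60 aaaaaaaa9aaaaaa97696aaaaaaaab88799aaaaa98aaaaaaba6aaaaaaaaaa
  55 aaaaaaabbbbbbbbaa987aaaaaaaab68aabbbbbbbbaaaaaaaa6a8aaaaaaaa
  50 aaaaaabbcccccccbba97aaaaaaaa69abbcccccccbbaaaaaaa6a8aaaaaaaa
  45 aaaa9bccccdddcccba986aaaaaa88abbccccddcccbb99aaaa6a79aaaaaaa
  40 aaaaabcccddddcccbba86aaaaaa88abbcccddddcccba9aaaa6a79aaaaaaa
  35 aaaaabcccccdccccbba8aaaaa86667778cccdccccbb98
[... 375 characters left out ...]
664222222466666666666666666666666a98
   0 66665566656666666666643410100010010155369a7665566657aaa59aaa
  44 bbbbbbbbbbbbbbbbbbbbbb9ba9ba7aa7a5100155
  38 ba9aa9aa8aa97a99a75665653531310000000145
  32 9899989989988889645128841000001000001135
  26 5566565566565552000012111111000000001256
  20 5555555555555554200000010010000000000156
  14 5555555555555544431000000000000200200145
   8 5555555555555554452000000023245555411135
   2 5555555555555555455362665785775566511255
  -4 8668688688888887744569998787677579911356
 -10 6765656999668568444667987776669899877555
 -16 8999999999999999964559999856797a99999555
 -22 6899999999965566554454566544477779999555
 -28 9569999999897555555445454555555556887655
```

The scoop is flat in the tray with the handle 18 mm above the pads, and the balls sit 38 mm ahead of the TCP. I'll regrip properly, pull back so the balls stay in the tray, then lift.

carry_out --deltas '[{"dp": [0,0,0],"roll": 0,"gripper": -0.2},{"dp": [0,0,0],"roll": 0,"gripper": -0.2},{"dp": [0,0,0],"roll": 0,"gripper": -0.2},{"dp": [6,0,-5],"roll": 0,"gripper": -0.2},{"dp": [13,0,-10],"roll": 0,"gripper": -0.2},{"dp": [19,0,-14],"roll": 0,"gripper": -0.2},{"dp": [19,0,-14],"roll": 0,"gripper": -0.2},{"dp": [19,0,-14],"roll": 0,"gripper": -1},{"dp": [19,0,-14],"roll": 0,"gripper": -1},{"dp": [19,0,-14],"roll": 0,"gripper": -1},{"dp": [19,0,-14],"roll": 0,"gripper": -1},{"dp": [19,0,-14],"roll": 0,"gripper": -1}]' --newtons 60

```text
clock: 26.35
eef_pos: [432.8, 303.6, 99.1]
eef_rot: [3.141, 0.0, 0.033]
wrist_force: [0.0, -0.2, -2.5]
finger_gap: 21.8
finger_force: 60.0
```

```bash
python3 - <<'E'
import h; from h import *
s=read_state(); print(s['eef_pos'].round(1),s['wrist_force'].round(1),s['moment'].round(3),s['finger_gap'])
h.RIG=s['eef_pos'][:2]; h.RY=.033
w=viewer.camera('wrist'); hexmap(w,cam('wrist'),x1=90,x0=-15,z=30); side()
E
```

```text
[432.8 303.6  99.1] [ 0.  -0.2 -2.5] [ 0.034 -0.008  0.043] 21.771934056344254
  90 bbbbbbbbbbaaaaaaaaaaaaaaaaaaaaaaa79aaaa6324444444446899aaaaa
  85 aaaaaaaa986aaaa85aaa6aaa55aaa7aaa68aaaa69aaaaaaaaaaaaaaaaa76
  80 42354444445aaaaaaaaaaaaaaaaaaaaaaaaaa76444544455599999aaaaaa
  75 556aaaaaaaaaaaaaaa9764444444555589aaa99aaaaaaaaaaaaaaaaa9aa9
  70 445454455589aaa989aaaaaaaaaaaa9aabbbbbba9aaaa8888889aaa48769
  65 aaaaaaaa9abbbbbba9889988aaaa68aabbccccbbbaa88aaaa89aaaaaaaaa
  60 a8998879bbbcccbbbaa96699aaaa89abbccccccbba88aaaaa79aaaaaaaaa
  55 a99a8a9abbccccccbba97aaaaaa779abbccccccbba98aaaaa89aaaaaaaaa
  50 aaa9aa9abbccccccbba98aaaaaaa69aabbbcccbbb978a9aaa89aaaaaaaaa
  45 aaaaaa9abbbccccbbba97aaaaaaaa79aabbbbbbaa9989aaaa7aaaaaaaaaa
  40 aaaaaaa9abbbbbbbaa97aaaa6666656899aaaa999aaaaaaaa79aaaaaaaaa
  35 aaaaaaaa89aaaaaa9869aaaa6400010000989aa89aaaaaaaa8aaaaaaaaaa
  30 aaaaaaaaaa987878aaa9aaaa511111111109a9a89aa88aaaa79aaaaaaaaa
  25 666aaaaaaa6aaa9666655666112221111000a8788aa88a7665aaaaaaaaaa
  20 666666aaa95466664456566611121110110067769aa54666656aaaaaaaaa
  15 66666666644466665455566611
[... 262 characters left out ...]
00113662110066658a666666656a75aaaaa7
 -10 66666655666666666666566600111111110066655a666665446755aaa988
  44 bbbbbbbbbbbbbbbabbbbbbbaaaaaaaaa85531145
  38 bbbbbabbbbbabbbbbbbbbabbbbbbbaaa95411134
  32 bbbbbbbbbbbbbbbbbabbbbbbabbabbaba5411255
  26 a9aaaa9aaa786697687657669997899887511156
  20 8989998999867787688a64456566525425310155
  14 5666665665655655555211111112100000000035
   8 5555555555555555554686111111000000000335
   2 5555555555555555554446500000000000000255
  -4 5555555555555555554444510000000000000156
 -10 5555555555555555554445334226626846623445
 -16 6686886888886898984445577999976875666655
 -22 8999666565588999994445577898886674577644
 -28 9999889899887889964444567886679996766896
```

The scoop has now settled flat with the grip near the handle's middle, and the balls lie ahead at x≈489. I'll pull back clear of them, then regrip forward on the handle.

carry_out --deltas '[{"dp": [-5,0,0],"roll": 0,"gripper": -1},{"dp": [-15,0,0],"roll": 0,"gripper": -1},{"dp": [-27,0,0],"roll": 0,"gripper": -1},{"dp": [-40,0,0],"roll": 0,"gripper": -1},{"dp": [-53,0,0],"roll": 0,"gripper": -1},{"dp": [-66,0,0],"roll": 0,"gripper": -1},{"dp": [-79,0,0],"roll": 0,"gripper": -1},{"dp": [-90,0,0],"roll": 0,"gripper": -1},{"dp": [-90,0,0],"roll": 0,"gripper": 0},{"dp": [-90,0,0],"roll": 0,"gripper": 0},{"dp": [-90,0,0],"roll": 0,"gripper": 0},{"dp": [-90,0,0],"roll": 0,"gripper": 0}]'

```text
clock: 27.45
eef_pos: [343.6, 300.8, 99.5]
eef_rot: [-3.141, -0.0, 0.033]
wrist_force: [-0.9, 0.5, 0.5]
finger_gap: 44.7
finger_force: 0.0
```

```bash
python3 - <<'E'
import h; from h import *
s=read_state(); print(s['eef_pos'].round(1),s['wrist_force'].round(1),s['moment'].round(3),s['finger_gap'])
h.RIG=s['eef_pos'][:2]; h.RY=.033
w=viewer.camera('wrist'); hexmap(w,cam('wrist'),x1=170,x0=60,z=28); hexmap(w,cam('wrist'),x1=60,x0=-25,z=129); side()
E
```

```text
[343.6 300.8  99.5] [-0.9  0.5  0.5] [-0.008  0.008 -0.039] 44.67347772632001
 170 ????????????????????????????????????????????????????????????
 165 ????????????????????????????????????????????????????????????
 160 ????????????????????????????????????????????????????????????
 155 44444448bcccccccbb94569aaaaaaabbcccdddcccbaaaaaaaa9aaaa78888
 150 445666abccccddcccbb9aaaaaaaa8abbcccdddcccbaa88888639aaaaaaaa
 145 aaaaaaabcccddddccbba8889aabb89abbcccccccbb986baaaaaaaaaaaaaa
 140 a888889bbccccccccbaa8abbabbb69aabbbbbbbbba68abaaaaaaaaaaaaaa
 135 aaa9aa8abbbcccbbbba97aaababb6789aaabbbaa98787bbaaaaaaaaaaaaa
 130 aa6aaaa8aabbbbbbaa976aabbbbb6667899999987aa89abbbbaaaaaaaaaa
 125 aaaaaaaa7899999998766aaababbb86666777666bbb6abbabaaaaaaaaaaa
 120 aaaaaaaaa55777776666aaaaababbbba666666abbbbbbbbbbaaaaaaaaaaa
 115 aaaaaaaaaaa6666666aaaaaaaabbbbbbbbbbbbbbbbbbbbbbbbbaaaaaaaaa
 110 aaaaaaaaaaaaaaaaaaaaaaaaaaabbbbbbbbba89abbb78abbabaaaaaaaaaa
 105 aaaaaaaaaaaaaaaa89aaaaaaaaaaaaaabbbba89bbbb89abbaaaaaaaaaaaa
 100 aaaaaaaaaa86aaaa89aaaaaaaaaaaaabbbbb988abbb78abbaaabbaaaaaaa
  95 aaaaaaaaaa858aaa889aaaaaaaa
[... 1449 characters left out ...]
a56111111066651115555222111111111111
 -20 222222222212233333333333333333333333333333333332311111111112
  44 44444445959b9bbbbbbbbbbbbbbbbbbb85211366
  38 454799abbbbbbbbbbbbbbbbbbbbbbbbba5301136
  32 9bbbbbbbbbbbbbbbbbbbbbbbbbbbbbbb65111125
  26 bbbbbbbbbbbbbbbbbbbbbbbbbbbabbab85211113
  20 9aaaa86965765765796752652655655653200012
  14 9999786875877778754101111310000000000001
   8 6656555556555565544400011111100000000014
   2 5555555555555555544542000010100000000003
  -4 5555555555555555544453000000000000000001
 -10 5555555555555555544454242242242242342345
 -16 5555555555555565544554685665686665576886
 -22 6867868878888888944456887686576666566565
 -28 6566899975656655854455778875579996676999
```

Two balls rest in the tray. The handle's front end is 46 mm ahead, so I'll regrip 34 mm further forward and lift.

carry_out --deltas '[{"dp": [17,0,0],"roll": 0,"gripper": 0},{"dp": [34,0,0],"roll": 0,"gripper": 0},{"dp": [34,0,0],"roll": 0,"gripper": 0},{"dp": [34,0,0],"roll": 0,"gripper": -1},{"dp": [34,0,0],"roll": 0,"gripper": -1},{"dp": [34,0,0],"roll": 0,"gripper": -1},{"dp": [34,0,0],"roll": 0,"gripper": -1},{"dp": [34,0,0],"roll": 0,"gripper": -1},{"dp": [34,0,0],"roll": 0,"gripper": -1},{"dp": [34,0,-20],"roll": 0,"gripper": -1},{"dp": [34,0,-50],"roll": 0,"gripper": -1},{"dp": [34,0,-80],"roll": 0,"gripper": -1}]'

```text
clock: 28.55
eef_pos: [376.5, 301.5, 179.8]
eef_rot: [3.14, 0.002, 0.033]
wrist_force: [-0.6, 0.4, -1.8]
finger_gap: 21.9
finger_force: 60.0
```

carry_out --deltas '[{"dp": [0,0,-25],"roll": 0,"gripper": -1},{"dp": [5,35,-35],"roll": 0,"gripper": -1},{"dp": [15,75,-35],"roll": 0,"gripper": -1},{"dp": [27,115,-35],"roll": 0,"gripper": -1},{"dp": [39,155,-35],"roll": 0,"gripper": -1},{"dp": [51,195,-35],"roll": 0,"gripper": -1},{"dp": [63,235,-35],"roll": 0,"gripper": -1},{"dp": [75,275,-35],"roll": 0,"gripper": -1},{"dp": [87,315,-35],"roll": 0,"gripper": -1},{"dp": [95,352,-35],"roll": 0,"gripper": -1},{"dp": [100,383,-35],"roll": 0,"gripper": -1},{"dp": [100,383,-35],"roll": 0,"gripper": -1}]'

```text
clock: 29.55
eef_pos: [490.1, -82.0, 213.9]
eef_rot: [3.141, 0.0, 0.029]
wrist_force: [0.2, -0.1, -2.2]
finger_gap: 21.4
finger_force: 60.0
```

```bash
python3 - <<'E'
from h import *
stat(x0=-30,m=True,z=30); amap(viewer.camera('top'),cam('top'),x0=40)
E
```

```text
[490.1 -82.  213.9] [-54.3   2.3 213.9] [ 0.2 -0.1 -2.2] [-0.002 -0.104  0.004] 21.4 29.55
[(np.float64(-6.0), -65.2), (np.float64(-7.0), -64.6), (np.float64(-8.0), -63.2)] (np.float64(-4.0), -68.1)
 125 433333333334333333333333333333333343333333333333333333333333
 120 443336abbbba6333333333443333444334433333aabbbbb8334433333333
 115 4437bbcccccbba644bccca55acccb559bccc858abbccccccb8abccc83333
 110 449bbcccccccbba8abcdcb98bcdcca8accdcb8abbccccccccbabcdc93333
 105 44abbcccddcccba99abbba76abbbb969bbbb99abbccdddcccbaabbb74333
 100 47abbcccccccbba96789879558987896888769aabbccccccbba788643333
  95 449abbbccbbbba9889989999999999995585589aabbbbbbbba8996543333
  90 44589aabbbaaa987899999999999999999965689aaabbbbaa99998643333
  85 4447899aaa99886599999999999999999999556789999999799999543333
  80 444965677776558999999999999999999999955566677668999999553333
  75 444898555555899999899999999999999999999955558999999999653333
  70 444889999999999999999999999999999999999999999999999999653333
  65 444998899999899999999999999999999999999999999999999999543333
  60 44499999999999999999999999999999999999
[... 1387 characters left out ...]
########+#####.  
  101 ..+############..++++++..+++++..###++############+++##+  .
   95 .+++#########++    ...+.....++..... .+###########+....   .
   89 ...++######+         ...+++++++++++ ..+++######++.+++++  .
   83 ... ..++++.             .....++++++. ..++++++++..++++++   
   77 .++.  ....                        .. .   .. ....+++++++   
   71 .++++.....                                 .....+++++++   
   65 .++++++++                                       ....+++  .
   59 .++++++..                                                 
   53 .+++++.                                                   
   47 .+++++.                                                   
   41 .+++++.           ........
```

The two remaining full-size balls are at (99,60) and (99,-46), with the small ones at y≈34, 9, -12 and -66. I'll settle the scoop flat on the floor, then clamp it.

carry_out --deltas '[{"dp": [0,-2,25],"roll": 0,"gripper": -1},{"dp": [0,-4.5,50],"roll": 0,"gripper": -1},{"dp": [0,-4.5,75],"roll": 0,"gripper": -1},{"dp": [0,-4.5,86],"roll": 0,"gripper": -1},{"dp": [0,-4.5,86],"roll": 0,"gripper": -1}]'

```text
clock: 30.17
eef_pos: [488.5, -71.9, 126.5]
eef_rot: [-3.141, 0.004, 0.035]
wrist_force: [-0.9, 0.7, -2.1]
finger_gap: 21.6
finger_force: 60.0
```

carry_out --deltas '[{"dp": [0,0,2],"roll": 0,"gripper": -1},{"dp": [0,0,4],"roll": 0,"gripper": -1},{"dp": [0,0,6],"roll": 0,"gripper": -1},{"dp": [0,0,8],"roll": 0,"gripper": -1},{"dp": [0,0,10],"roll": 0,"gripper": -1},{"dp": [0,0,11.5],"roll": 0,"gripper": -1},{"dp": [0,0,11.5],"roll": 0,"gripper": -1}]' --newtons 3.5

```text
clock: 30.75
eef_pos: [489.6, -73.2, 116.8]
eef_rot: [3.141, -0.0, 0.033]
wrist_force: [2.7, 0.5, 3.9]
finger_gap: 21.8
finger_force: 3.5
```

```bash
python3 - <<'E'
from h import *
stat(m=False); side()
E
```

```text
[489.6 -73.2 116.8] [-54.5  11.1 116.8] [2.7 0.5 3.9] [ 0.037 -0.507  0.021] 21.8 30.75
[(np.float64(-15.0), -43.7), (np.float64(-14.0), -41.8), (np.float64(-16.0), -41.0)] (np.float64(-13.0), -45.9)
  44 bbbbbbbbbbbbbba9434487abbbabab9663111136
  38 bbbbbbbbbbbbbb322333333359baaa9663111136
  32 bbbbb9985758671222223233258bbbb553111126
  26 7456865520001112871100100000030010121126
  20 4444445553101000001110000000000000003366
  14 4444435555531000000000000001000000000266
   8 4444445555555200000000000000000000000256
   2 4444445555554000000000000000000000000266
  -4 4444445555555443453444342323223231242266
 -10 4444455555555444454445444444444445545466
 -16 4466955555565444464444544444444444554466
 -22 6666455555565444463554455444444444444555
 -28 5354455555565444463445544544444444454455
```

carry_out --deltas '[{"dp": [0,0,-0.5],"roll": 0,"gripper": -1},{"dp": [0,0,-0.5],"roll": 0,"gripper": -1},{"dp": [0,0,-0.5],"roll": 0,"gripper": -1},{"dp": [0,0,-2],"roll": 0,"gripper": -1},{"dp": [8,4,-1.5],"roll": 0,"gripper": -1},{"dp": [20,4,-0.3],"roll": 0,"gripper": -1},{"dp": [33,4,0.8],"roll": 0,"gripper": -1},{"dp": [46,4,2],"roll": 0,"gripper": -1},{"dp": [59,4,3.1],"roll": 0,"gripper": -1},{"dp": [72,4,4.2],"roll": 0,"gripper": -1},{"dp": [84,4,5.3],"roll": 0,"gripper": -1},{"dp": [92,4,6],"roll": 0,"gripper": -1}]' --newtons 60

```text
clock: 31.9
eef_pos: [582.9, -74.3, 110.4]
eef_rot: [-3.142, 0.0, 0.033]
wrist_force: [-1.2, -0.6, -1.4]
finger_gap: 21.8
finger_force: 60.0
```

```bash
python3 - <<'E'
from h import *
stat(x0=40,z=30)
E
```

```text
[582.9 -74.3 110.4] [ 38.6   6.9 110.4] [-1.2 -0.6 -1.4] [ 0.015 -0.091  0.056] 21.8 31.9
[(np.float64(-19.0), -35.5), (np.float64(-17.0), -35.4), (np.float64(-16.0), -34.6)] (np.float64(-16.0), -39.6)
 125 899998888889998989999888899899898999888889899888888889998898
 120 344333336663333333344334344433333453333333677943333366333333
 115 44449abbbbbba9899acccba99bcccb79bcccb978aabbbbbba69bcccb3333
 110 444abbccccccbba89bcddcb6acddcb7abcdcb78aabbcccccbb9bcdcc5333
 105 449bbccccccccbb97abcbb999bbbba68abbba89abcccccccccbabbba3333
 100 44abcccddddccbba8968859995889999578658aabbccdddcccb877533333
  95 44abccccdcccbba979999999999999999997579abbccccccccb999543333
  90 446abbcccccbbba999999999999999999999568aabbbccccbba999543333
  85 44459abbbbbaa9899999999999999a99999995589aabbbbba99999543333
  80 4444989aaaa9869999999999999999999999999568999a99999999543333
  75 444488889999999999999999999999999999999999999999999999543333
  70 444499989999999999999999999999999999999a99999999999999553343
  65 44435565899999999999999999689999999995a999999997999999543333
  60 43335565555555556689999999575555599995a999995555789999553333
  55 333355655555555566555555555655555555556555555555599999553333
  50 333455655555555555555555555655555555556555555555569999553433
  45 333355655555555555555555555655555555556555555555579999653333
```

carry_out --deltas '[{"dp": [9,0,0.8],"roll": 0,"gripper": -1},{"dp": [18,0,1.6],"roll": 0,"gripper": -1},{"dp": [26,0,2.3],"roll": 0,"gripper": -1},{"dp": [33,0,2.9],"roll": 0,"gripper": -1},{"dp": [39,0,3.4],"roll": 0,"gripper": -1},{"dp": [44,0,3.8],"roll": 0,"gripper": -1}]'

```text
clock: 32.55
eef_pos: [625.0, -72.7, 106.4]
eef_rot: [-3.141, 0.003, 0.033]
wrist_force: [-6.9, -0.2, -2.2]
finger_gap: 21.5
finger_force: 60.0
```

```bash
python3 - <<'E'
from h import *
stat(x0=50,z=30)
E
```

```text
[625.  -72.7 106.4] [ 80.8   7.1 106.4] [-6.9 -0.2 -2.2] [-0.086  1.839  0.04 ] 21.5 32.55
[(np.float64(-19.0), -42.9), (np.float64(-21.0), -40.4), (np.float64(-20.0), -40.2)] (np.float64(-16.0), -43.9)
 125 a44444444444444444444444444444444444444444444444444444443434
 120 888888888888888888888888888888888888888888778777777778887777
 115 333388899999998558abcbb98abcbb97abccba568999aaa9969abccb4333
 110 333358aaaabaaa9979bcccb98abccb97abccba689aaabbbba98abccb4333
 105 433367bbbbbbbbaa979aba9888aaa9558aaaa689aabbbbbbbba9aaa63333
 100 333677bbcc87777766555545555555555555578aabbccc87777688533333
  95 3336777777777777665555555555555555555667abbc8777777688533333
  90 333477777777777766555555455555555545556677777777777788533333
  85 333367777777777665445555555555555555556667777777776888443333
  80 333344667777666545555444555545554455549676667766688888443333
  75 333355645666555545454555554545555555559644555555588888543333
  70 333344644455445555455555455545455555559655555555588888443333
  65 333354644445554455455544000000035555559655455445588888543333
  60 333344544454454455555500000000000155555955455555578888443333
  55 333344544444455555555100000001000155555545555555578888443333
```

carry_out --deltas '[{"dp": [3,0,0],"roll": 0,"gripper": -1},{"dp": [6,0,0.3],"roll": 0,"gripper": -1},{"dp": [9,0,0.5],"roll": 0,"gripper": -1},{"dp": [9,0,0.5],"roll": 0,"gripper": -1}]'

```text
clock: 33.03
eef_pos: [634.0, -72.3, 106.0]
eef_rot: [-3.141, 0.002, 0.033]
wrist_force: [-5.3, 0.4, -3.1]
finger_gap: 21.4
finger_force: 60.0
```

```bash
python3 - <<'E'
from h import *
stat(x0=60,z=30)
E
```

```text
[634.  -72.3 106. ] [ 89.8   7.1 106. ] [-5.3  0.4 -3.1] [-0.108  1.5    0.03 ] 21.4 33.0333
[(np.float64(-23.0), -44.2), (np.float64(-24.0), -42.5), (np.float64(-22.0), -42.2)] (np.float64(-20.0), -46.9)
 125 a74444444444444444444444444444444444444444444443344444444336
 120 777777777778888888888888888888888888888888888888888888888888
 115 333355589999988549abcbb98abcbb97abccba5678999999869abcbb3333
 110 33334697aa877776667777778a77776677ccba6899aaaaaa768abccb4333
 105 3333677777777777666776655667665556776589aabb77777768aaa63333
 100 333377777777777766555555555555555455566777777777777688533333
  95 333677777777777766545555555555555555566777777777777688443333
  90 333367777777777666555555445545555445556677777777777688533333
  85 33336777777777766544545555555555555555669aa77777776888433333
  80 333345667777666545555444555545554455559689667776678888443333
  75 333344645666644555454555554545555555559644555555588888543333
  70 333344544445445555555540000000004155555645455555578888443333
  65 333344544445454555555300000000000155555555444444578888543333
```

carry_out --deltas '[{"dp": [-2,0,0],"roll": 0,"gripper": -1},{"dp": [-2,0,0],"roll": 0,"gripper": -1},{"dp": [-2,0,-5],"roll": 0,"gripper": -1},{"dp": [-2,0,-10],"roll": 0,"gripper": -1},{"dp": [-2,0,-15],"roll": 0,"gripper": -1},{"dp": [-2,0,-20],"roll": 0,"gripper": -1},{"dp": [-2,0,-25],"roll": 0,"gripper": -1},{"dp": [-2,0,-25],"roll": 0,"gripper": -1}]' --newtons 3

```text
clock: 33.85
eef_pos: [633.3, -72.5, 133.2]
eef_rot: [3.141, -0.002, 0.033]
wrist_force: [0.2, -0.6, -1.4]
finger_gap: 22.2
finger_force: 3.0
```

```bash
python3 - <<'E'
from h import *
stat(x0=50,z=40); side()
E
```

```text
[633.3 -72.5 133.2] [ 89.1   7.  133.2] [ 0.2 -0.6 -1.4] [-0.018  0.062  0.019] 22.2 33.85
[(np.float64(-17.0), -49.1), (np.float64(-15.0), -49.1), (np.float64(-16.0), -47.9)] (np.float64(-8.0), -53.4)
 125 a64444444444444444444444444444444444444444443444444444444435
 120 788888888777888888888877788788777888777777777777776777777775
 115 333339457777644596abccba6ab8aba6abccb88644577776589bccb43333
 110 333338999a99987595abbbb98779ab656bbbb69468899999998bbbb43333
 105 33357a7ab877776665456654555555555566555789aaabbbb87685333333
 100 33577777777777766545555555455555445555667aabb777777764433333
  95 336777777777777666545555555554545555556677777777777765433333
  90 336777777777777666555555455555555445556677777777777776433333
  85 336777777777777665444445455545555455556667777777777764433333
  80 33367777777776665544444555454555555548566aaa7777777684433333
  75 333366777776666554455444455544455455448668977777766886433333
  70 333335466666544454445445454544454554548654466666758884433333
  65 333344544444445455555230000000003155555554545555854884433333
  60 333455555555555555555100000000000145555577655555555556533333
  55 334345445444445555555000000000000015555554444554858844533333
  44 ccccccccccccccccccccaa000001166611111226
  38 cccccccccccccccccccccccc1111166511111126
  32 ccccccccccccccccccccccccccca866511111126
  26 ccbccbb88cccc8c8c88c8c86c8ca764210111326
  20 9ba7543333131564311000000030000002342136
  14 4545552201111133111100000000000010110146
   8 4445555531111100001000000000000000000156
   2 4445555555321100000000010000000000000146
  -4 5445555555552000000000000000001000000156
 -10 54455555555522423225131352446a55a5a5aa66
 -16 544555555555445445666777777667accccccc66
 -22 59965555555545555676667888877767acccccc6
 -28 8555555555554554566776678888877767ccccca
```

carry_out --deltas '[{"dp": [0,0,-6],"roll": 0,"gripper": -1},{"dp": [0,0,-12],"roll": 0,"gripper": -1},{"dp": [0,0,-14],"roll": 0,"gripper": -1},{"dp": [0,0,-14],"roll": 0,"gripper": -1}]'

```text
clock: 34.38
eef_pos: [633.0, -72.4, 146.6]
eef_rot: [3.141, -0.001, 0.033]
wrist_force: [-1.3, -0.4, -2.0]
finger_gap: 22.0
finger_force: 3.0
```

```bash
python3 - <<'E'
from h import *
stat(x0=50,z=50); side()
E
```

```text
[633.  -72.4 146.6] [ 88.8   7.  146.6] [-1.3 -0.4 -2. ] [0.061 0.161 0.011] 22.0 34.3833
[(np.float64(-8.0), -47.3), (np.float64(-7.0), -46.8), (np.float64(-9.0), -45.1)] (np.float64(-5.0), -51.9)
 125 843334433333344444444444444444444444444444444444444444444346
 120 3333388588888888888abba98978ba859abba88888888586689bba333333
 115 3333395588888887989bccba7a79bba7abccb89888888584879ccb633333
 110 3333354454555545955777a9667976558abb859654454488579bba333333
 105 333345788666655454455444555555555555558556788676656855333333
 100 33336677777766665444555555455545455555557899a777776854333333
  95 333677777777776665555555455545545555555667777777777654333333
  90 336777777777777665445555555545555555456667777777777765333333
  85 357777777777777665455444455545555555456677777777777776333333
  80 34677777777777766544544445454545555555667abb7777777765333334
  75 33677777777777666444455544554445454554566aab7777777765333333
  70 333677777777766654444444544544555545587669a87777777654333333
  65 333366677776666454555454211110155455545568966777766864333333
  60 333445566665445555555110000000000145555545556666755444333333
  55 334555555555555555553000000000000025555555555555555544333333
  44 ccccbcccccccccc0000000000001776611111766
  38 cbccbbbccccccccca10000000011166611111366
  32 bbccccbccccccccccccc11000011166611111226
  26 bcbbbbabbccccc8cccc8c8a55115146411111126
  20 bcb7750316313344131000200303000003511136
  14 cbb6555001100165111100011010010000111136
   8 bbb7555550110000000100100000011000000136
   2 5565555555540000000000000000000001100136
  -4 4445555555552100000000000000000000000146
 -10 444555555555333202424224222245aa5a58a566
 -16 55555555555544644566767767556ccccccccb76
 -22 56975555555545655776678777776bcccccccca4
 -28 8755555555554564567776678888777accccccbb
```

The balls have rolled back against the back wall, about 4 mm behind the TCP. I'll clamp and lift.

carry_out --deltas '[{"dp": [0,0,0],"roll": 0,"gripper": -1},{"dp": [0,0,0],"roll": 0,"gripper": -1},{"dp": [0,0,-5],"roll": 0,"gripper": -1},{"dp": [0,0,-14],"roll": 0,"gripper": -1},{"dp": [0,0,-24],"roll": 0,"gripper": -1},{"dp": [0,0,-34],"roll": 0,"gripper": -1},{"dp": [0,0,-44],"roll": 0,"gripper": -1},{"dp": [0,0,-52],"roll": 0,"gripper": -1},{"dp": [0,0,-54],"roll": 0,"gripper": -1},{"dp": [0,0,-54],"roll": 0,"gripper": -1}]' --newtons 60

```text
clock: 35.42
eef_pos: [632.9, -72.5, 200.5]
eef_rot: [3.141, -0.001, 0.033]
wrist_force: [0.2, 1.0, -2.4]
finger_gap: 21.6
finger_force: 60.0
```

```bash
python3 - <<'E'
from h import *
stat(x0=50,z=110); w=viewer.camera('wrist'); hexmap(w,cam('wrist'),x1=125,x0=90,z=20); side()
E
```

```text
[632.9 -72.5 200.5] [ 88.7   7.  200.5] [ 0.2  1.  -2.4] [-0.011 -0.074 -0.023] 21.6 35.4167
[(np.float64(-7.0), -41.1), (np.float64(-8.0), -40.1), (np.float64(-11.0), -40.0)] (np.float64(-5.0), -48.4)
 125 aaa83333348888888588abbb97abba69bba99898848859bbb63335766643
 120 aaa83843348888889587abbb97a9ba89bc7a9898958969bcb93336766663
 115 76653953344455549545469865596598896555a455988679593333766644
 110 666435433444544454544555555955544555559555889888693335766664
 105 666535668966665454555555545555455455555557886766663333666653
 100 666466777777766654444454555555555554555666777777776333766664
  95 666677777777776665454444555545544555456667777777777635766664
  90 666777777777777666544545445554554554456677777777777763666653
  85 766777777777777666444544554544555454566677777777777764766663
  80 66677777777777766554444444555555555455667ab87777777765766653
  75 66667777777777666445544454554454455555566aab7777777643666664
  70 766467777777766654455444555555548688449589a87777776433766654
  65 aaa545666666664455555330000000006055555887966666654335766663
  60 aa645555555555555555510000000000014
[... 451 characters left out ...]
554965889966555447955459888887847533
  95 333444554444554554555555554965554455555557955558898888869733
  44 155788888656311139bbbaa99999766411111466
  38 011444754311115aaaaa98998744365511111146
  32 00000101010139879a9999963333366411111236
  26 01000100000166755457aa998644364311111386
  20 0016a12131314964322123030530200001240146
  14 ba26676110011125111100000100000001111146
   8 bbb6555411100000001010000010000000000146
   2 bbb6555555330000000000000000011000000166
  -4 bbb6555555552000000000000000000000000166
 -10 bbb6555555552030215000151400001546883766
 -16 bbb6555555558a6ba77786688711100112657366
 -22 bbb6555555558a5ab76567777776100000014118
 -28 baa7555555568967667766788777767000000011
```

Both balls are aboard and all four small ones stay in the pan. I'll carry gently to the near half of the tray.

carry_out --deltas '[{"dp": [-1.5,-4,-4],"roll": 0,"gripper": -1},{"dp": [-4.5,-12,-8],"roll": 0,"gripper": -1},{"dp": [-9,-24,-12],"roll": 0,"gripper": -1},{"dp": [-15,-40,-15],"roll": 0,"gripper": -1},{"dp": [-22.5,-60,-15],"roll": 0,"gripper": -1},{"dp": [-31.5,-84,-15],"roll": 0,"gripper": -1},{"dp": [-42,-110,-15],"roll": 0,"gripper": -1},{"dp": [-54,-136,-15],"roll": 0,"gripper": -1},{"dp": [-67.5,-162,-15],"roll": 0,"gripper": -1},{"dp": [-82.5,-188,-15],"roll": 0,"gripper": -1},{"dp": [-99,-214,-15],"roll": 0,"gripper": -1},{"dp": [-117,-240,-15],"roll": 0,"gripper": -1}]'

```text
clock: 36.67
eef_pos: [505.9, 165.8, 215.0]
eef_rot: [-3.141, -0.001, 0.034]
wrist_force: [0.6, 0.9, -2.2]
finger_gap: 21.7
finger_force: 60.0
```

carry_out --deltas '[{"dp": [-19.5,-26,0],"roll": 0,"gripper": -1},{"dp": [-40.5,-52,0],"roll": 0,"gripper": -1},{"dp": [-60.5,-76,0],"roll": 0,"gripper": -1},{"dp": [-78.5,-96,0],"roll": 0,"gripper": -1},{"dp": [-94.5,-112,0],"roll": 0,"gripper": -1},{"dp": [-108.5,-124,0],"roll": 0,"gripper": -1},{"dp": [-119.5,-134,0],"roll": 0,"gripper": -1},{"dp": [-127.5,-140,0],"roll": 0,"gripper": -1},{"dp": [-132.5,-144,0],"roll": 0,"gripper": -1},{"dp": [-135.5,-144,0],"roll": 0,"gripper": -1},{"dp": [-136.5,-144,0],"roll": 0,"gripper": -1}]'

```text
clock: 37.58
eef_pos: [366.2, 302.9, 214.7]
eef_rot: [-3.142, -0.0, 0.034]
wrist_force: [0.2, 0.1, -2.7]
finger_gap: 21.6
finger_force: 60.0
```

```bash
python3 - <<'E'
import h; from h import *
s=read_state(); print(s['eef_pos'].round(1),s['wrist_force'].round(1),s['moment'].round(3))
h.RIG=s['eef_pos'][:2]; h.RY=.033
w=viewer.camera('wrist'); c=cam('wrist'); hexmap(w,c,x1=170,x0=60,z=28); hexmap(w,c,x1=60,x0=-30,z=130); side()
E
```

```text
[366.2 302.9 214.7] [ 0.2  0.1 -2.7] [ 0.058 -0.102  0.015]
 170 aaaaaaaaaaaaaaaaaaaaaaaaaaaaaaaaaaaaaaaaaaaaaaaaaaaaaaaaaaaa
 165 aaaaaaaaaaaaaaaaaaaaaaaaaaaaaaaaaaaaaaaaaaaaaaa988654449aaaa
 160 aaaaaaaaaaaaaaaaaaaaaaaaaaaaaaaaaa8aaaa74444444444445789aaaa
 155 aaaaaaa99978aaaa66aaa4aaa48aa74aaa9aaaa978aaaaaaaaaaaaaaaa97
 150 444444444447aaaa58aa9aaaaaaaaaaaaaaaaaaaaa875444444444444444
 145 6536779aaaaaaaaaaaaaa976444444444467864444444444444444475555
 140 97644444444446544444444444444448aabbbbbaa99aaaaaaaaaaaaaaaaa
 135 4444444449abbbbbaa899999aaaaaa9abbbcccbbba9aaa9888889aaa9888
 130 5999999aaabbbccbbba9aaaaaaaa989abbccccccbaaa88855788aaaaaaaa
 125 aaaaaaa9abbcccccbbba88887aaa98aabbcccccbbaa789aaaaaaaaaaaaaa
 120 a8887779abbcccccbbaa99aaaaaa679aabbbcbbbba9889aaaaaaaaaaaaaa
 115 aaaaaa99abbbbcccbba999aaaaaaa689aabbbbbaa98888aaaaaaaaaaaaaa
 110 99aaaaa89aabbbbbaaa87aaaaaaaa768899aaa9987a78aaaaaaaaaaaaaaa
 105 aaaaaaaa799aaaaaa9976aaaaaaaaa6667888887aaaa8aaaaaaaaaaaaaaa
 100 aaaaaaaaa67888888769aaaaaaaaaaaa766666aaaaaaaaaaaaaaaaaaaaaa
  95 aaaaaaaaaaaa666666aaaaaaaaaaaaaaaaaaaaaaaaaaa
[... 1497 characters left out ...]
1620000002a355555968977777765aaaaa98
 -25 4998aa545655555555555553100000000000255555567776777554aaaaaa
  44 aaaaaaaaaaaaaaaaaaaaaaaaaaaaaaaaa5511355
  38 aaaaaaaaaaaaaaaaaaaaaaaaaaaaaaaaa7511256
  32 aaaaaaaaaaaaaaaaaaaaaaaaaaaaaaaaa9531155
  26 aaaaaaaaaaaaaaaaaaaaaaaaaaaaaaaaa5511355
  20 aaaaaaaaaaaaaaaaaaaaaaaaa7aa7aa7a7321255
  14 aaaaaaa874300324521321331130030030012155
   8 aaaaaa7440000010111111111111000000000135
   2 aaaaaa9444320000000100000000000000000255
  -4 aaaaaa6445510000000000000000000000000155
 -10 889aaa8444550140140145145145145145945845
 -16 87789aa544559aaaaaaaaaaaaaaaaaaaaaaaa745
 -22 447888844557aaaaaaaaaaa89aaaaaaaaaaaa989
 -28 677886a54456aaaaaaaa8976558aaaaaaaaaaaaa
```

carry_out --deltas '[{"dp": [1,0,8],"roll": 0,"gripper": -1},{"dp": [3,0,22],"roll": 0,"gripper": -1},{"dp": [6,0,38],"roll": 0,"gripper": -1},{"dp": [10,0,54],"roll": 0,"gripper": -1},{"dp": [15,0,70],"roll": 0,"gripper": -1},{"dp": [20,0,84],"roll": 0,"gripper": -1},{"dp": [25,0,94],"roll": 0,"gripper": -1},{"dp": [29,0,101],"roll": 0,"gripper": -1},{"dp": [32,0,105],"roll": 0,"gripper": -1},{"dp": [34,0,107],"roll": 0,"gripper": -1},{"dp": [35,0,107],"roll": 0,"gripper": -1}]'

```text
clock: 38.6
eef_pos: [401.9, 304.1, 107.5]
eef_rot: [-3.142, -0.0, 0.033]
wrist_force: [-0.7, -0.2, -2.1]
finger_gap: 21.5
finger_force: 60.0
```

carry_out --deltas '[{"dp": [0,0,2],"roll": 0,"gripper": -1},{"dp": [0,0,4],"roll": 0,"gripper": -1},{"dp": [0,0,6],"roll": 0,"gripper": -1},{"dp": [0,0,8],"roll": 0,"gripper": -1},{"dp": [0,0,10],"roll": 0,"gripper": -1},{"dp": [0,0,12],"roll": 0,"gripper": -1},{"dp": [0,0,13],"roll": 0,"gripper": 0},{"dp": [0,0,13],"roll": 0,"gripper": 0},{"dp": [0,0,13],"roll": 0,"gripper": 0}]' --newtons 3.5

```text
clock: 39.35
eef_pos: [401.1, 303.9, 94.2]
eef_rot: [3.141, 0.001, 0.033]
wrist_force: [0.2, 0.5, -0.3]
finger_gap: 38.4
finger_force: 0.0
```

```bash
cat >> h.py <<'E'
def tr():
    global RIG,RY
    s=read_state(); print(s['eef_pos'].round(1),s['wrist_force'].round(1),s['moment'].round(3),s['finger_gap'],s['clock'])
    RIG=s['eef_pos'][:2]; RY=.033
    w=viewer.camera('wrist'); c=cam('wrist'); hexmap(w,c,x1=150,x0=20,z=28); hexmap(w,c,x1=60,x0=-5,z=129); side()
E
python3 - <<'E'
from h import *
tr()
E
```

```text
[401.1 303.9  94.2] [ 0.2  0.5 -0.3] [ 0.04  -0.072 -0.029] 38.42168260365662 39.35
 150 bbbbbbbbbbbbbbbbbbbbbbbbbbbbbbbbbbbbbbbbbbbbbbbbbbbbbbbbbbbb
 145 bbbbbbbbbbbbbbbbbbbbbbbbbbbbbbbbbbbbbbbbbbbbbbbbbbbbbbbbbbbb
 140 bbbbbbbbbbbbbbbbbbbbbbbbbbbbbbbbbbbbbbbbbbbbbbbbbbbbbbbbbbbb
 135 bbbbbbbbbbbbbbbbbbbbbbbbbbbbbbbbbbbbbbbbbbbbbbbbbbbbbbbbbaaa
 130 bbbbbbbbbbbbbbbbbbbbbbbbbbbbbbbbbbbaaaaaaaaaaaaaaa976445aaaa
 125 bbbbbbbbbbbbbbbbbaaaaaaaaaaaaaaaaaaaaaaa4444444444444445aaaa
 120 aaaaaaaaaaaaaaaaaaaa54aaa4aaa77aa95aaaaa853459aaaaaaaaaaaaaa
 115 44444444444aaaaa4aaa9aaaaaaaaaaaaaaaaaaaaaa98544444444444444
 110 986644556aaaaaaaaaaaaaaa8654444444568544444444444445566aaaaa
 105 aaaa8654444444444444444444444449aabbbbba9aaaaaaaaaaaaaaaaaaa
 100 444444444aabbbbba99aaaaaaaaaaa9abbccccccbaa8aa888887aaaa8898
  95 aaaaaaaaabccccccbba9aa99aaaaa9abbccccccccba988aaaa7aaaaaaaaa
  90 aaaa898abccccccccbba878aaaaaa9abbccdddc9cba88aaaaaaaaaaaaaaa
  85 a986667abcccdddccbba86aaaaaa69aabcccccccbba88aaaaaaaaaaaaaaa
  80 aaaaaa9abbcccccccbba8aaaaaaaa79aabbbcbbbba8887aaaaaaaaaaaaaa
  75 aaaaaaa9bbbccccbbba97
[... 1455 characters left out ...]
163111111a62155555a5aaaaaa858a4444aa
   0 5a21111111111111165555114611111114341155558111111111111111aa
  44 bbbbbbbbbbbbbbbbbbbbbbbbbbbbbbb953111124
  38 bbbbbbbbbbbbbbbbbbbbbbbbbbbbbbba53111135
  32 bbbbbbbbbbbbbabbabaaba8997988a9865111115
  26 9989977974875865966964533533333344010214
  20 9979889651000001310001111000000000002322
  14 6565555544310000000001111101000000000015
   8 5555555544443000000000000000000000000004
   2 5555555544552000000000000000000000000003
  -4 5555555544452230244244124224224224222023
 -10 5555565544455565665686666886687887888999
 -16 8888887644557987688687665599677576676986
 -22 9987658444456998865467566557767777678897
 -28 9886889954455668647669645556777777777677
```

The scoop is flat with its balls at the back wall, and the earlier two balls lie 87 mm ahead. I'll grip, pull back 60 mm, then look.

carry_out --deltas '[{"dp": [0,0,-5],"roll": 0,"gripper": 0},{"dp": [0,0,-5],"roll": 0,"gripper": -1},{"dp": [0,0,-5],"roll": 0,"gripper": -1},{"dp": [0,0,-5],"roll": 0,"gripper": -1},{"dp": [0,0,-5],"roll": 0,"gripper": -1},{"dp": [0,0,-5],"roll": 0,"gripper": -1},{"dp": [-8,0,-5],"roll": 0,"gripper": -1},{"dp": [-20,0,-5],"roll": 0,"gripper": -1},{"dp": [-34,0,-5],"roll": 0,"gripper": -1},{"dp": [-48,0,-5],"roll": 0,"gripper": -1},{"dp": [-60,0,-5],"roll": 0,"gripper": -1},{"dp": [-60,0,-5],"roll": 0,"gripper": -1}]' --newtons 60

```text
clock: 40.45
eef_pos: [339.7, 302.1, 99.6]
eef_rot: [3.142, 0.001, 0.034]
wrist_force: [0.4, -0.1, -1.6]
finger_gap: 21.5
finger_force: 60.0
```

```bash
python3 - <<'E'
from h import *
tr()
E
```

```text
[339.7 302.1  99.6] [ 0.4 -0.1 -1.6] [ 0.034 -0.063 -0.016] 21.468847938866286 40.45
 150 aaaaaa9abbccccccbbba98886aaaa89abbbcccbbba988aaaaaaaaaaaaaaa
 145 a888888abbbcccccbba98aaaaaaa6789aabbbbbbaa988aaaaaaaaaaaaaaa
 140 aaaaaaa9aabbbbbbbaa979aaaaaaa67899aaaaaa98988aaaaaaaaaaaaaaa
 135 aa9aaaa889aaaaaaa99869aaaaaaa6667889998878a88aaaaaaaaaaaaaaa
 130 aaaaaaaaa789999988766aaaaaaaaa6665666666aaa66aaaaaaaaaaaaaaa
 125 aaaaaaaaa84667766566aaaaaaaaaaaa6666666aaaaaaaaaaaaaaaaaaaaa
 120 aaaaaaaaaaaa666666aaaaaaaaaaaaaaaaaaaaaaaaaaaaaaaaaaaaaaaaaa
 115 aaaaaaaaaaaaaaaaaaaaaaaaaaaaaaaaaaaaa88aaaa989aaaaaaaaaaaaaa
 110 aaaaaaaaaaaaaaaa98aaaaaaaaaaaaaaaaaaa78aaaaa88aaaaaaaaaaaaaa
 105 aaaaaaaaaa87aaaa888aaaaaaaaaaaaaaaaaa98aaaaa88aaaaaaaaaaaaaa
 100 aaaaaaaaaa88aaaa988aaaaaaaaaaaaaaaaaaa89aaaa789aaaaaaaaaaaaa
  95 aaaaaaaaaa88aaaaa87aaaaa7aaaaaaaa7aaa87aaaaaa688888888aaa988
  90 aaaaaaaaaa85989aa986aa997a8aaa78888885aaaaaa88999999aaaaaaaa
  85 aaaaa9989abbbbbaa9aa697765aaaaa9aaaaaaaaa78aabbbbba9aaaaaaaa
  80 aaa8798abbbcccbbba97aaaaaaaaaaaaaaaaaaa789abbbccccbbaaaaaaa6
  75 aaaaaa9bbcccccccbba9
[... 1456 characters left out ...]
5410001010555566a6968aaaaaaa9aaa4444
   0 55a4554a1111111111111155511000110115551111111111111166874444
  44 4444444454599abbbbbbbbbbbbbbbbbbb9531466
  38 4444759a9bbbbbbbbbbbbbbbbbbbbbbba6641256
  32 9bbbbabbbbbbbbbbbbbbbbbbbbbbbbbbb8511355
  26 bbbbbbbbbbbbbbbbbbbbbbbbbbbbbbbbba531256
  20 abaab86879657657757657557556542754321155
  14 6999975642000000210001111100000000002456
   8 6686676545400000000000011110000000000256
   2 5555555544540000000000000100000000000156
  -4 5555555544552000000000001000000000000145
 -10 5555555554454242242242242242342342352556
 -16 5555555544555555555555555555555655656655
 -22 5656756844455888888987666456888899776665
 -28 8866999644555665888866667566589999999899
```

All four balls are now in the tray, at 69 and 150 mm ahead of the TCP and clear of the tips. Next I'll find a bare spot on the table for the scoop.

```bash
python3 - <<'E'
from h import *
w=cv2.imread('pics/top0.png')[:,:,::-1]; c=cam('top'); g=w.min(2).astype(int)
print('     y from 290 step -8')
for x in range(760,440,-8):
    P=np.array([[x,y,0] for y in np.arange(290,-5,-5.)]); print('%4d '%x+''.join('%x'%(g[int(v+.5),int(u+.5)]//16) for u,v in proj(c,P)))
E
```

```text
y from 290 step -8
 760 668754223299998accbb87bca6785289cccccccbcccc510111110002acc
 752 722231241119999a9ccccb6787339cccbccccccccbccc511000029acccc
 744 a974444689a9999a89cccc9329ccccccccccccbccccccb51029accccccc
 736 abbb789abba99a8768cccccccccbccccccccccbccccbccc9accbccbcccc
 728 28a8abbbb99a7458a39bccccccccccbcccccccccbcccccccccccccccccc
 720 59bbbbaba7457a3389ccccccbcccccccccccccccbccccbccccccccccccc
 712 abbaaa9478a1389ccccbcbcccccccbccccccbcccccbcccccccccccccccc
 704 99aa76832089cbbbbcccccbbcbbcccccccccccccccccccccccccccccccc
 696 b96763039ccccbbcccccccccbccbccccccccccccccccccccccccccccccc
 688 a610105cbbccbcbcbcbcccbcbccccbccccccccccccccccccccccccccbcc
 680 001029ccbcbbcbbbcbcccccccbccccccbcccccccccccccbccccccccb977
 672 038ccbbbccbbcccbbbccbccbbccccccccbccbccccccccccbcccccccc822
 664 ccbbbbbbbbbbcbbbccbbbcbccccbccbccccccbccbcccccccccccccc9756
 656 bbbbbbbbbbcbbbbccbcbccccbcbcccbcccccccccccccccccccccccc5668
 648 bbbbbbbccbbcccbbcbcbbccccbcbcccccbbcbcccccccccccccccccc5678
 640 cbbbbbbbbbbcbbbbcbbcbccccbccbcbccbcbccccccccccccccccccc5578
 632 ccbbbbbbbbbbbbbbbccccbbbbbcbaccccccc
[... 818 characters left out ...]
9bbaaa989878b98ccbcccccccccccc922333228cccccccb557
 520 998877654333333347899bba3cccccccbcccccb422233222cccccccb567
 512 6677878888abaa8887978b9a5ccccbccbcccccb911222116cccccccb567
 504 aabab887988aba9aba879aaa6cccbcbbcccccccb543226accccccccc567
 496 77abb79babaaaaabbb87ba8a6bccccccccccccccccc9accccccccccc566
 488 a779977baaaaaaaaaa7789aa84cccccccccccccccccccccccccccccc565
 480 aa9aaa8b7bbabaaaaabbba8894ccccbbbccccccccccccccccccccccc578
 472 ac9bbaba8baaaaaaaaa99a93a3ccbcccbccbcccccccccccccccccccc569
 464 ab8bba9a8baaababaaa67a9394cccccbcbbccccccccccccccccccccc57a
 456 aa6bba7a8aaaaaaaaaa97aa4866ccccccbcbcccccbccccccccccccccc7a
 448 ab6baa6a89aaaaab99986aa3975ccbccccccccccccccccccccccccccb6a
```

carry_out --deltas '[{"dp": [0,0,-10],"roll": 0,"gripper": -1},{"dp": [0,0,-30],"roll": 0,"gripper": -1},{"dp": [0,0,-60],"roll": 0,"gripper": -1},{"dp": [0,0,-90],"roll": 0,"gripper": -1},{"dp": [0,0,-100],"roll": 0,"gripper": -1}]'

```text
clock: 40.97
eef_pos: [343.0, 302.8, 203.9]
eef_rot: [-3.139, -0.004, 0.033]
wrist_force: [-0.0, -0.2, -1.6]
finger_gap: 21.7
finger_force: 60.0
```

The bare area spans x 550–700 and y 20–230 (the ring there is only a stain). I'll place the scoop's centre at about (620,150).

carry_out --deltas '[{"dp": [29,16,0],"roll": 0,"gripper": -1},{"dp": [59,32,0],"roll": 0,"gripper": -1},{"dp": [89,48,0],"roll": 0,"gripper": -1},{"dp": [119,65,0],"roll": 0,"gripper": -1},{"dp": [149,81,0],"roll": 0,"gripper": -1},{"dp": [178,97,0],"roll": 0,"gripper": -1},{"dp": [208,113,0],"roll": 0,"gripper": -1},{"dp": [238,130,0],"roll": 0,"gripper": -1},{"dp": [268,146,0],"roll": 0,"gripper": -1},{"dp": [298,162,0],"roll": 0,"gripper": -1},{"dp": [298,162,0],"roll": 0,"gripper": -1},{"dp": [298,162,0],"roll": 0,"gripper": -1}]'

```text
clock: 41.97
eef_pos: [645.5, 148.8, 197.5]
eef_rot: [3.141, 0.002, 0.031]
wrist_force: [-0.7, 0.0, -1.7]
finger_gap: 21.5
finger_force: 60.0
```

carry_out --deltas '[{"dp": [0,0,20],"roll": 0,"gripper": -1},{"dp": [0,0,45],"roll": 0,"gripper": -1},{"dp": [0,0,70],"roll": 0,"gripper": -1},{"dp": [0,0,90],"roll": 0,"gripper": -1},{"dp": [0,0,100],"roll": 0,"gripper": -1},{"dp": [0,0,102],"roll": 0,"gripper": -1},{"dp": [0,0,102],"roll": 0,"gripper": -1}]'

```text
clock: 42.55
eef_pos: [644.6, 150.5, 97.8]
eef_rot: [-3.142, 0.0, 0.034]
wrist_force: [0.2, 0.3, -1.1]
finger_gap: 21.7
finger_force: 60.0
```

carry_out --deltas '[{"dp": [0,0,1],"roll": 0,"gripper": -1},{"dp": [0,0,2],"roll": 0,"gripper": -1},{"dp": [0,0,3],"roll": 0,"gripper": -1},{"dp": [0,0,4],"roll": 0,"gripper": -1},{"dp": [0,0,5],"roll": 0,"gripper": -1},{"dp": [0,0,5],"roll": 0,"gripper": -1}]' --newtons 4

```text
clock: 43.05
eef_pos: [644.9, 150.1, 92.8]
eef_rot: [-3.142, -0.0, 0.033]
wrist_force: [2.7, 0.6, 3.8]
finger_gap: 22.3
finger_force: 4.0
```

```bash
python3 - <<'E'
from h import *
s=read_state(); print(s['eef_pos'],s['wrist_force'],s['moment']); side()
E
```

```text
[644.9135482  150.07676203  92.75575719] [2.70763874 0.59082078 3.83092505] [ 0.10059137 -0.48306953 -0.06812089]
  44 211110110001326666444766aa99987551111135
  38 4101000110000111141122356588999551111135
  32 baa9010000000000111111222234588552111135
  26 bbbba90010000010112212111112474552111135
  20 bbbbbb7633300214881311301101300110003245
  14 bbbbbb6542200011122111100000000000002235
   8 bbbbbb8555331001111111110000000000000035
   2 bbbbbb8555555400100000001000000000001135
  -4 bbbbbb7555555500010000000000000001001035
 -10 bbbbbb9555555557555539a79100301330300035
 -16 bbbbb99555555577686777bbbbaaa00000000015
 -22 bb8b86855555555a77688768bbbbbba110000113
 -28 bba6665555555556665556558aabbbbbba910001
```

carry_out --deltas '[{"dp": [0,0,0],"roll": 0,"gripper": 0.2},{"dp": [0,0,0],"roll": 0,"gripper": 0.2},{"dp": [0,0,0],"roll": 0,"gripper": 0.2},{"dp": [0,0,0],"roll": 0,"gripper": 0.2},{"dp": [0,0,0],"roll": 0,"gripper": 0.2},{"dp": [0,0,-15],"roll": 0,"gripper": 0.2},{"dp": [0,0,-40],"roll": 0,"gripper": 0.2},{"dp": [0,0,-80],"roll": 0,"gripper": 0.2},{"dp": [0,0,-120],"roll": 0,"gripper": 0.2},{"dp": [-20,0,-130],"roll": 0,"gripper": 0.2},{"dp": [-50,0,-130],"roll": 0,"gripper": 0.2},{"dp": [-80,0,-130],"roll": 0,"gripper": 0.2}]'

```text
clock: 44.1
eef_pos: [564.0, 147.3, 222.9]
eef_rot: [-3.141, -0.001, 0.033]
wrist_force: [0.8, 0.4, -0.0]
finger_gap: 56.3
finger_force: 0.0
```

```bash
python3 - <<'E'
from h import *
s=read_state(); print(s['eef_pos'],s['wrist_force'],s['clock'])
im=viewer.camera('top'); c=cam('top'); amap(im,c,x0=-40)
g=im.min(2).astype(int); f=lambda x1,x0,y1,y0,z,w=im,c=c:[print('%4d '%x+''.join('%x'%(w.min(2)[int(v+.5),int(u+.5)]//16) if 0<=u<639 and 0<=v<399 else '?' for u,v in proj(c,np.array([[x,y,z] for y in np.arange(y1,y0,-5.)])))) for x in range(x1,x0,-8)]
print('tray'); f(530,220,450,150,28)
w=viewer.camera('wrist'); print('scoop wrist z=123'); f(700,560,230,70,123,w,cam('wrist')); 
sc=viewer.camera('scene'); cs=cam('scene'); print('scene xz plane y=140')
for z in range(150,-20,-6): print('%4d '%z+''.join('%x'%(sc.min(2)[int(v+.5),int(u+.5)]//16) for u,v in proj(cs,np.array([[x,139+.033*(x-620),z] for x in range(540,700,4)]))))
E
```

```text
[563.96722304 147.33144649 222.94613904] [ 0.83806521  0.42024422 -0.02101821] 44.1
  125 ..                                                        
  119 ..               .++++  .++++  ..+++.                     
  113 .. ..............#####+.#####+.######............+#####   
  107 ..+++++++++++++++######.######.######+++++++++++.+#####.  
  101 ..++++++++++++++..++++...+++..+.####++++++++++++..++##+  .
   95 .+++++++++++++++......++.....++.....+++++++++++++.....   .
   89 .++++++++++++++++++++++++++++++++++++++++++++++++++++++  .
   83 .++++++++++++++++++++++++++++++++++++++++++++++++++++++   
   77 +++++++++++++++++++++++++++++++++++++++++++++++++++++++   
   71 .++++++++++++++++++++++++++++++++++++++++++++++++++++++  .
   65 .++++++++++++++++++++++++++++++++++++++++++++++++++++++  .
   59 .++++++++++++++++++++++++++++++++++++++++++++++++++++++  .
   53 .++++++++++++++++++++++++++++++++++++++++++++++++++++++  .
   47 .++++++++++++++++++++++++++++++++++++++++++++++++++++++  .
   41 .++++++++++++++++++++++++++++++++++++++++++++++++++++++.. 
   35 +++++++++++++++++++++++++++++++++++
[... 4739 characters left out ...]
0000000000
  66 a64445587957a978a789aa9aaaaa990000000100
  60 754445565446675577547799aaaaaa9900000100
  54 a644456aaa579aa9955556aaaaaaaaaaa2100102
  48 a744556aaaaa7aaaa959a87aaaaaaaaaaaa9903a
  42 5644456aaaa9779aa9968aa9aa9aaaaaaaaaaaaa
  36 5544455887a78797787958878987aaaaaaaaaaaa
  30 5544455aa999aa98599aa969a8aaaaaaaaaaaaab
  24 55545557a757577756677797aa999aaaaaaaaaaa
  18 55545555555555555554555568aa7aaaaaaaaaaa
  12 555555555585555555554555755898a9aaaaaaaa
   6 5555555555797a9795959599a956799a97aaaaaa
   0 5555555459aaaaaaaaaaa57aaaaa68a98aaaaaaa
  -6 42435455557a9aaaaa989957aaaaa69977aaaaaa
 -12 22222323559999999999a8a578aaa97677aaaaaa
 -18 2222333324566a8aa7a8a8a88898698766a8b87a
```

The scoop stands level and the pan holds only the four small balls. The arm hides part of the tray, so I'll move it aside and check.

carry_out --deltas '[{"dp": [-30,20,-20],"roll": 0,"gripper": 0.2},{"dp": [-65,45,-40],"roll": 0,"gripper": 0.2},{"dp": [-95,75,-40],"roll": 0,"gripper": 0.2},{"dp": [-120,105,-40],"roll": 0,"gripper": 0.2},{"dp": [-145,135,-40],"roll": 0,"gripper": 0.2},{"dp": [-165,170,-40],"roll": 0,"gripper": 0.2},{"dp": [-185,205,-40],"roll": 0,"gripper": 0.2},{"dp": [-200,240,-40],"roll": 0,"gripper": 0.2},{"dp": [-200,275,-40],"roll": 0,"gripper": 0.2},{"dp": [-200,310,-40],"roll": 0,"gripper": 0.2},{"dp": [-200,340,-40],"roll": 0,"gripper": 0.2},{"dp": [-200,340,-40],"roll": 0,"gripper": 0.2}]'

```text
clock: 45.25
eef_pos: [376.5, -203.4, 262.5]
eef_rot: [3.141, 0.0, 0.029]
wrist_force: [0.6, -0.3, -0.7]
finger_gap: 56.5
finger_force: 0.0
```

```bash
python3 - <<'E'
from h import *
s=read_state(); print(s['eef_pos'],s['clock'],s['qd'].round(3))
im=viewer.camera('top'); c=cam('top')
f=lambda x1,x0,y1,y0,z,w=im,c=c:[print('%4d '%x+''.join('%x'%(w.min(2)[int(v+.5),int(u+.5)]//16) if 0<=u<639 and 0<=v<399 else '?' for u,v in proj(c,np.array([[x,y,z] for y in np.arange(y1,y0,-5.)])))) for x in range(x1,x0,-8)]
print('tray'); f(530,370,450,150,28); print('scoop'); f(720,540,240,70,123)
amap(im,c,x0=95)
E
```

```text
[ 376.53846977 -203.39433926  262.53034823] 45.25 [ 0.081 -0.044  0.05   0.015  0.014  0.099]
tray
 530 ccccccccccccccccccbccccccbbbbbbbbbaba999889bb98b9bbbb8abcccc
 522 ccccccccccccccccbbbbbbbba9baab7aba3446679a998766557739bacccc
 514 cccbbbbba887753458bb8bbababbaba976433333337777888988aabba7cc
 506 bb5996bba778898789998876536778bccbaabbbbbaa9bba9988848b9a6cc
 498 b99998877654333349ccb99baabbacddedca7b888998bbbbbbb9bbbab6dc
 490 5883477788bba99bceeddc96788b9ddeeecb8b78bbbbbbbabbb87ba9b5ac
 482 984999768bba988cdeeedc976bba9cdcdcba6ba7bbbbbbbbaab96aabb8ac
 474 368a89abbbaa9baaccddcca66bbaba9aba865aa9bbbbbbabbbbbbba86a9c
 466 44b98a99bbbbabaa98aaa769bbbbbba88889bbbbabbbabbbbbba56b97b6c
 458 44b95abbbbbbaabba988888abbabbbbbbbbbbba8abbbabbbbbaa77ba686c
 450 34bbbabbbbbbbbbbbbbbaa9abbabbabbbba7bba6bbbbbbbbbbba97aa596c
 442 448bbabbbbbbbbbbb77bba6aaaabbbbbbab9bba79aabbbbaa88789ba587a
 434 547a77bbbabbbbbab87baa7aabbabbbbba97bbba89888abba9baabb97999
 426 646b76bbbbbbbbbbaa89a9789988aa968abb9abba9abbbabbbbbbbb9bba9
 418 646b77aaa99bb998bbccba98bbaaaaabbbbabddddb98aaba9988779aa9a4
 410 735bba
[... 869 characters left out ...]
109ccccbbccccb8
 608 ccccccc888987777611105677665677769
 600 ccccccc978a9a787711106aa9a97aa997a
 592 ccccccc999cbca9aa01204ccbccaccccca
 584 cccccccbbcccbcca904404cc9bcaccccca
 576 ccbcccccabbbcccc809604cca9b8ccccca
 568 cccccccca6bbcccc801204ccbab9ccccb7
 560 cccccccc96bbccccb20048ccb9baccccc8
 552 ccccbbccb9bbcccc9455544ccaba8cccc8
 544 ccccccbcc9ccccccda3333359ccbaaaaa8
  125 ..                                                        
  119 ..               .+++.  .++++  ..+++.                     
  113 .. ..............#####+.#####+.#####+............+#####   
  107 ..+++++++++++++++#####+.#####+.######++++++++++..+#####.  
  101 ..+++++++++.++++ .+++....+++..+.####++++++++++++..++##+  .
```

The tray holds four full-size balls, the pan four small ones, and the scoop stands on bare table. I'll let the arm settle and sign off.

carry_out --deltas '[{"dp": [0,0,0],"roll": 0,"gripper": 0.2},{"dp": [0,0,0],"roll": 0,"gripper": 0.2},{"dp": [0,0,0],"roll": 0,"gripper": 0.2},{"dp": [0,0,0],"roll": 0,"gripper": 0.2}]'

```text
clock: 45.63
eef_pos: [376.5, -198.3, 262.8]
eef_rot: [3.141, -0.0, 0.035]
wrist_force: [-0.9, 0.4, -0.1]
finger_gap: 56.4
finger_force: 0.0
```

```bash
python3 -c "
from h import *
print(manip.sign_off())"
```

```text
the job is handed in; nothing more can be done
None
```

I handed the job in at 45.6 s, and sign-off returned no verdict: by the last camera check all four full-size balls are in the field tray, all four undersized ones are in the pan, and the scoop stands upright on bare table; the battery was not approached, and the hopper looked back at rest after release but I did not measure its angle.

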